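Move the thin glass cell from the draining rack to the viewing stand, gently

TASK

Move the rectangular glass cell from the draining rack to the viewing stand. The rack's boards leave only its narrow ends free and the stand's posts leave only its broad sides free, so stand it upright on the rubber mat in between, let go, take it again across its broad sides, and stand it upright and squarely between the stand's two posts. The glass is thin: grip it lightly, set it down softly without dropping it, and leave the tools behind alone.

Things in the scene. Friction and masses are not known exactly. Their poses are not given: they have to be found in the camera images.
- cell_center (a point): Centre of the loose glass cell, an open-topped rectangular glass: 42 mm along its x, 62 mm along its y, 96 mm high, walls 4 mm, 0.11 to 0.22 kg; z up. Broad sides face its x, narrow ends its y. It cracks if both fingers together load it with more than 110 N, or if it meets mat, rack, stand or table with more than 50 N.
- rack_floor (a point): Centre of the floor of the grey draining rack, fixed, 6 mm above the table; base 110 (x) x 90 (y) mm. Two upright boards, 92 mm high above this floor, 52 mm long along y, 10 mm thick, inner faces 26 mm either side in x, flank the cell's broad sides. Open at both y ends. The cell starts here, its y along the rack's y.
- mat_top (a point): Centre of the top of the black rubber mat between rack and stand, fixed, 150 (x) x 110 (y) mm, flat, 5 mm above the table.
- stand_floor (a point): Middle between the posts of the aluminium viewing stand, on its floor, fixed, 8 mm above the table. Posts 90 mm high above the floor, 34 mm deep in x, padded inner faces 36 mm either side in y, outer 47 mm. A white panel, 78 mm high above the floor, stands 87 mm off in +x; -x is open. The cell belongs here with its narrow ends facing the posts: cell's y along the stand's y, either way round.
- tape: Bystander: yellow tape measure, 34 x 79 x 57 mm, origin under its centre.
- pliers: Bystander: pliers lying flat, 53 x 178 x 13 mm, origin under their centre, long along their y.
- ball_valve: Bystander: brass ball valve with lever, 26 x 92 x 42 mm, origin under its centre, long along its y.

How it is judged (in metres and radians):
On the way:
1. the cell stands upright on the mat, let go of and at rest (angle between cell_center's own z axis and vertical below 0.1 rad and linear speed of cell below 0.02 m/s and contact force between the fingers and cell below 0.2 N and x of cell_center in the frame of mat_top between -0.075 and 0.075 m and y of cell_center in the frame of mat_top between -0.055 and 0.055 m and z of cell_center in the frame of mat_top between 0.043 and 0.053 m), for 0.2 s.
At the end, for the whole second after the job is handed in: The cell stands upright (within 0.1 rad) on the stand's floor between the two posts, its centre within 16 mm of the middle front to back and 10 mm side to side, its narrow ends facing the posts (within 0.25 rad), at rest and let go of (angle between cell_center's own z axis and vertical below 0.1 rad and linear speed of cell below 0.02 m/s and angle between the y axis of cell_center and the y axis of stand_floor, either way round below 0.25 rad and x of cell_center in the frame of stand_floor between -0.016 and 0.016 m and y of cell_center in the frame of stand_floor between -0.01 and 0.01 m and z of cell_center in the frame of stand_floor between 0.043 and 0.053 m); the robot touches nothing.
It fails at once if the fingers load the glass with more than 110 N (both together) (contact force between the fingers and cell above 110 N).
It fails at once if the glass meets the mat, rack, stand or table with more than 50 N (contact force between cell and mat above 50 N or contact force between cell and rack above 50 N or contact force between cell and stand above 50 N or contact force between cell and lift_table above 50 N).
It fails at once if the cell is let go of more than 8 mm above what it is set on (dropped) (contact force between the fingers and cell below 0.05 N and height (world z) of cell_center above 0.064 m).
It fails at once if the tape measure, pliers or ball valve is moved by more than 30 mm (distance of any of tape, pliers, ball_valve from where it was at the start of the episode above 0.03 m).
It also fails if it takes over 56 s, if anything falls off the work surface, if the arm or the gripper's body presses on something with over 40 N, if the wrist force passes 120 N, or if a joint passes its speed limit or range.

ROBOT

A 6-joint arm with a two-finger parallel gripper is mounted at the origin on a cart in front of the work surface, level with it; the furniture and walls round the work are solid. World frame = base frame: x ahead of the robot, y to its left, z up, the work surface at z = 0. Lengths are in mm, angles in rad, forces in N, time in s.
With the tool pointing down it reaches from about 350 to 725 mm from the base axis. Payload 4.3 kg.
Tool frame: the origin (TCP) lies midway between the tips of the shut fingers; the grasp point (between the pads) lies 19 mm behind it (r.grip_depth is the distance from the TCP to the grasp point, in mm); z points along the fingers, y is the direction in which the jaws open and shut (so a half turn about z gives the same grasp; the last joint's range is limited). The gripper opens to 85 mm and grips with 20 to 120 N. Pads are 22 mm wide; open, the fingers measure 114 mm over their backs; the gripper's body (76 mm by 85 mm) begins 54 mm behind the grasp point. The pads swing forward as they close: fully open they stand 13 mm farther back than shut.
Start: joints at [1.008, 0.377, 0.081, 1.274, 0, 1.46], TCP at [251.566, 517.089, 231.329] pointing down, gripper open.
Joint ranges: [-2.72, 2.72], [-0.84, 1.66], [-1.02, 1.22], [-1.77, 2.12], [-1.37, 1.28], [-3.14, 3.14]. Speed limits (rad/s): [2.57, 2.57, 3.14, 3.14, 3.14, 3.14].

INTERFACE

Orientations are given as a rotation vector (axis times angle).
In Python, from bench import read_state, read_camera, camera_model, ticket, search_frame, spot_point, r gives the robot as it stands.
- The arm moves only by the tool send_rows, never from a script. Its argument "rows" is a list of rows, each a list of 3 entries, a list of its own where there are three numbers: the shift along the tool's x, y, z in mm, then the turn about the tool's z in degrees, then the finger opening in mm, from 0 to 85.4. In form: [[[x, y, z], spin, grip], ...]. A call has 1 to 8 rows; each row shifts and turns the commanded pose from where the row before left it, along the tool's axes as they then stand; what a row does not reach is not made up. A row lasts 1/12 s, in which the tool goes at most 41.7 mm and 7.16 degrees, less where a joint would pass 70% of its speed; a pose out of reach is approached as far as the arm can. A call with a gripper value outside its range is refused whole. The fingers move at their own pace and stop on an object; "grip_force" is the grip in N (left out, the last holds). Time passes only in rows, so rows that do not move let the fingers close. It gives the time, the measured TCP pose, the force and the opening at its end, in the units of the state.
- read_state(): the state, without advancing time (a new reading comes with each control period).
- read_camera(name): name is "side" or "top"; returns (picture, depth): 480x640x3 uint8, blue, green, red; 480x640 float32, mm along the optical axis (not along the pixel's ray), 0 where there is no reading.
- camera_model(name): a dict with "fx", "fy", "cx", "cy" (pixels), "rvec" (rotation vector, rad) and "tvec" (3), from world to camera coordinates, as OpenCV has them. Camera axes: x right, y down, z forward; pixel columns grow to the right and rows downward; lengths in mm; the calibration is good to about 2 mm. A picture is of the moment at which its call begins. camera_model takes no time and is no camera call.
- ticket.finish_job(): hands the job in, once; it reports no verdict.
Trained networks look in the newest picture that a camera, given by its name, has taken for a name from the list of things; names that differ only in an ending like _2 or _b are one class to them, and where a whole thing is asked for, a point or a joint stands for the part that bears it (a point fixed in the world has none). Each returns a list of dicts, best first, with "score" (0 to 1); they miss things now and then, are a little off and sometimes report something else, mostly with a low value. They report only what shows in the picture. A call takes as long as a camera call.
- search_frame(camera, label): "position" ([column, row] in pixels, amid what is visible of it).
- spot_point(camera, label): "position" ([column, row] in pixels: a listed point, or the origin of a listed thing).
The state is a dict: "clock": time; "q": joint angles; "qvel": joint speeds; "joint_efforts": joint torques, N m; "ee_pos": TCP position; "ee_rot": TCP orientation; "force": force on the tool from outside, world axes, zero at the start; "torque": the same for the moment, N m; "gripper_width": finger opening in mm.
Only numpy, scipy, OpenCV 4.12 (cv2) and the standard library are available. Lean on these libraries where they do the work, as an engineer would, in place of code of your own. Each camera call takes 0.05 s, during which the arm holds its last target.

## Working session

There is one attempt and no reset: what is moved stays moved. The work goes in short steps, Python scripts to look and compute and a tool call to move; the robot and the scene stay as the last step left them, time stands still between calls to the robot, and variables do not carry over. Pictures are saved under pics/ and viewed, and the job is handed in when it is done.

Besides the shell and the picture viewer there is one more tool, called after ">>>" by a JSON object that holds its "name" and its "arguments", one argument or row to a line. send_rows: Moves the arm, as the interface text tells. Its arguments: {"type":"object","properties":{"rows":{"type":"array","items":{"type":"array"}},"grip_force":{"type":"number"}},"required":["rows"]}

```bash
ls; mkdir -p pics
cat > h.py <<'E'
import numpy as np, cv2
from scipy.spatial.transform import Rotation as R
from bench import *
def cam(n):
    m=camera_model(n);K=np.array([[m['fx'],0,m['cx']],[0,m['fy'],m['cy']],[0,0,1]]);return K,R.from_rotvec(np.ravel(m['rvec'])).as_matrix(),np.ravel(m['tvec'])
def ray(n,p):
    K,Rm,t=cam(n);d=Rm.T@np.linalg.solve(K,[p[0],p[1],1]);return -Rm.T@t,d
def atz(n,p,z):
    o,d=ray(n,p);return o+d*(z-o[2])/d[2]
def proj(n,P):
    K,Rm,t=cam(n);c=(np.atleast_2d(P)@Rm.T+t)@K.T;return c[:,:2]/c[:,2:]
def cloud(n,depth):
    K,Rm,t=cam(n);v,u=np.indices(depth.shape);z=depth
    c=np.stack([(u-K[0,2])*z/K[0,0],(v-K[1,2])*z/K[1,1],z],-1);return (c-t)@Rm
E
python3 - <<'E'
from h import *
for n in('top','side'):
    im,d=read_camera(n);cv2.imwrite(f'pics/{n}0.png',im);np.save(f'{n}0.npy',d)
    for l in('cell_center','rack_floor','mat_top','stand_floor','tape','pliers','ball_valve'):
        s=spot_point(n,l)[:2]
        z={'cell_center':54,'rack_floor':6,'mat_top':5,'stand_floor':8}.get(l,0)
        for x in s: print(n,l,round(x['score'],2),np.round(x['position'],1),np.round(atz(n,x['position'],z),1))
    print(n,-cam(n)[1].T@cam(n)[2])
s=read_state();print(s)
E
```

```text
pics
top cell_center 0.84 [396.5 286.4] [ 531.5 -194.9   54. ]
top rack_floor 0.58 [395.  288.4] [ 531.8 -199.4    6. ]
top mat_top 0.56 [303.6 299.2] [516.1 -25.7   5. ]
top mat_top 0.4 [269.2 203.4] [705.1  38.3   5. ]
top stand_floor 0.88 [213.1 310.2] [499.9 144.7   8. ]
top pliers 0.67 [344.1 203.3] [ 702.6 -109.     0. ]
top pliers 0.19 [423.4 195.1] [ 714.9 -266.4    0. ]
top [462.43965575 -64.50901627 886.47333765]
side cell_center 0.75 [294.1 315.6] [ 536.4 -194.5   54. ]
side rack_floor 0.78 [290.8 335.5] [ 529.5 -194.8    6. ]
side mat_top 0.81 [286.4 270.3] [523.3 -23.7   5. ]
side stand_floor 0.75 [274.8 217.6] [499.6 148.3   8. ]
side tape 0.57 [375.9 247.6] [708.   43.6   0. ]
side pliers 0.97 [383.3 297.4] [ 702.6 -103.6    0. ]
side ball_valve 0.55 [410.  366.4] [ 723.5 -267.2    0. ]
side [ 541.49360528 -854.27407015  732.12308211]
{'clock': 0.8, 'q': array([ 1.00770731e+00,  3.77249220e-01,  8.10207048e-02,  1.27440693e+00,
       -1.00785840e-05,  1.46049092e+00]), 'qvel': array([-0.00011349,  0.00086275,  0.00024402, -0.00033406,  0.00059205,
        0.00083852]), 'joint_efforts': array([-9.12272371e-04, -4.63463974e+01,  2.70140022e+01,  1.30612636e-05,
       -2.30333939e-05, -8.48474251e-07]), 'ee_pos': array([251.56952249, 517.0966544 , 231.36642514]), 'ee_rot': array([7.05156838e-01, 3.06136644e+00, 2.33287195e-04]), 'force': array([0.30781831, 0.41285086, 0.17759116]), 'torque': array([0.02343099, 0.01599674, 0.00541763]), 'gripper_width': 85.33369762943894}
```

View pics/top0.png

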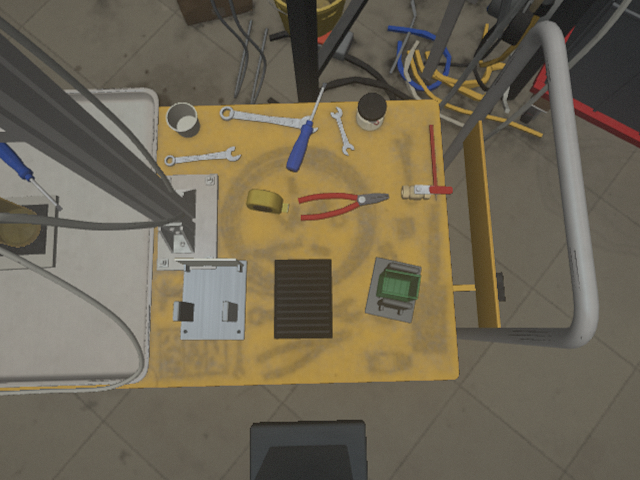

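View pics/side0.png

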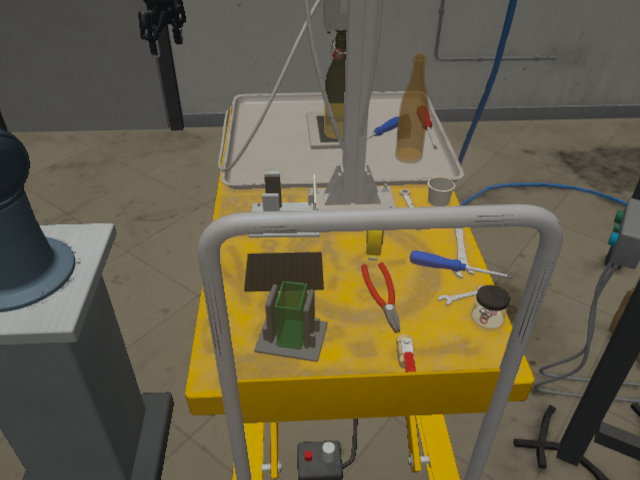

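Run:
```python
from h import *
im=cv2.imread('pics/top0.png')
a=cv2.resize(im[240:360,150:450],None,fx=2.66,fy=2.66,interpolation=cv2.INTER_CUBIC)
cv2.imwrite('pics/topz.png',a)
b=cv2.imread('pics/side0.png')[160:380,180:460]
cv2.imwrite('pics/sidez.png',cv2.resize(b,None,fx=2.7,fy=2.7,interpolation=cv2.INTER_CUBIC))
# height map of tall stuff
for n in('top','side'):
    d=np.load(f'{n}0.npy');P=cloud(n,d);ok=d>0
    # table plane check
    P=P[ok]
    t=P[(abs(P[:,2])<15)&(P[:,0]>420)&(P[:,0]<650)&(abs(P[:,1])<300)];print(n,'table z',np.median(t[:,2]))
    q=P[(P[:,2]>20)&(P[:,0]>0)&(P[:,0]<1000)&(abs(P[:,1])<800)]
    H,xe,ye=np.histogram2d(q[:,0],q[:,1],bins=[np.arange(0,1001,50),np.arange(-800,801,50)])
    M=np.zeros(H.shape)
    ix=np.digitize(q[:,0],xe)-1;iy=np.digitize(q[:,1],ye)-1
    np.maximum.at(M,(ix,iy),q[:,2])
    print('y  ',' '.join('%4d'%y for y in ye[::-1][1:]))
    for i in range(len(M))[::-1]: print('%4d'%xe[i],' '.join('%4d'%v for v in M[i][::-1]))
```

```text
top table z 0.31533460631257765
y    750  700  650  600  550  500  450  400  350  300  250  200  150  100   50    0  -50 -100 -150 -200 -250 -300 -350 -400 -450 -500 -550 -600 -650 -700 -750 -800
 950    0    0    0    0    0    0    0    0    0    0    0    0    0    0    0    0    0    0    0    0    0    0    0    0    0    0    0    0    0    0    0    0
 900    0    0    0    0    0    0    0   27   27   27   27   47   46    0    0    0    0   21    0   59    0    0    0    0    0    0    0    0    0    0    0    0
 850    0    0    0    0    0    0    0    0    0    0   28   49   49    0    0    0   29   20   59   60    0    0    0    0    0    0    0    0    0    0    0    0
 800    0    0    0    0   33   33    0    0    0    0   28   49   48    0    0    0   31    0    0    0    0    0  374  377    0    0    0    0    0    0    0    0
 750    0    0    0    0   26   31   23    0    0    0   26   20   28   20    0   22   31    0    0    0    0    0  378  379    0    0    0    0    0    0    0    0
 700    0    0    0    0    0   21  108   20    0    0    0    0  569   21   58
[... 5191 characters left out ...]
    0    0    0    0    0    0    0    0
 150    0    0    0    0    0    0    0    0    0    0    0    0    0    0    0    0    0    0    0    0    0    0    0    0    0    0    0    0    0    0    0    0
 100    0    0    0    0    0    0    0    0    0    0    0    0    0    0    0  268  275    0    0    0    0    0    0    0    0    0    0    0    0    0    0    0
  50    0    0    0    0    0    0    0    0    0    0    0    0    0    0    0  299  312  281    0    0    0    0    0    0    0    0    0    0    0    0    0    0
   0    0    0    0    0    0    0    0    0    0    0    0    0    0    0    0    0  185  166    0    0    0    0    0    0    0    0    0    0    0    0    0    0
```

View pics/topz.png

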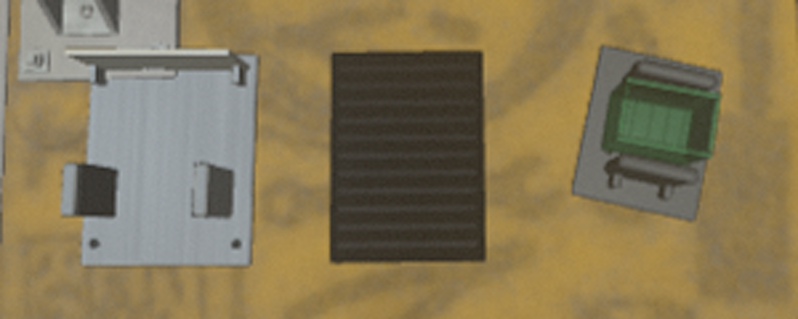

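View pics/sidez.png

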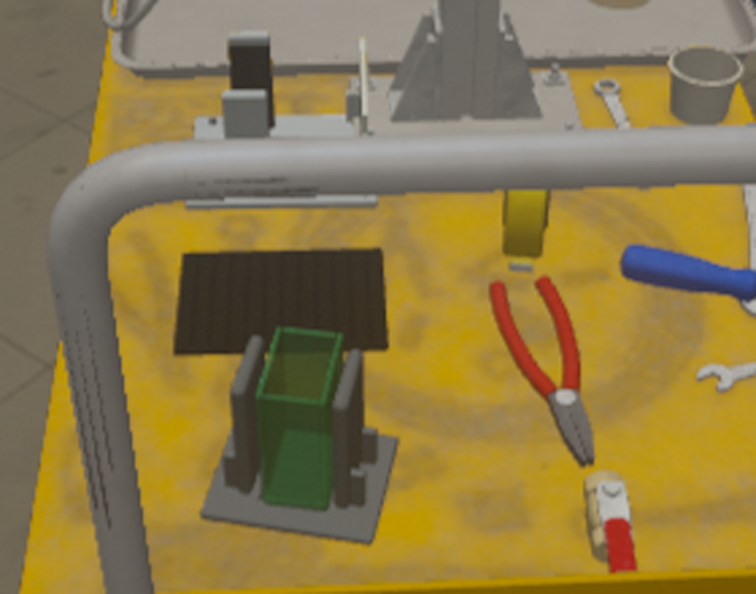

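Run:
```python
from h import *
for n in('top','side'):
    d=np.load(f'{n}0.npy');P=cloud(n,d);ok=(d>0)&(P[...,2]>40)&(P[...,0]<640)&(P[...,0]>250)&(P[...,1]>170)&(P[...,1]<520)
    v,u=np.nonzero(ok)
    Q=P[ok]; 
    print(n,len(Q))
    i=np.argsort(Q[:,2])[::max(1,len(Q)//70)]
    for k in i: print((u[k],v[k]),np.round(Q[k]).astype(int),end=' ')
    print()
im=cv2.imread('pics/top0.png')
cv2.imwrite('pics/topl.png',cv2.resize(im[100:400,0:270],None,fx=2,fy=2))
b=cv2.imread('pics/side0.png')[0:260,120:470]
cv2.imwrite('pics/sidel.png',cv2.resize(b,None,fx=2.2,fy=2.2))
```

```text
top 3480
(np.int64(190), np.int64(245)) [620 182  40] (np.int64(183), np.int64(264)) [584 193  42] (np.int64(190), np.int64(234)) [640 181  45] (np.int64(188), np.int64(304)) [510 181  47] (np.int64(189), np.int64(240)) [627 181  50] (np.int64(168), np.int64(234)) [639 219  53] (np.int64(13), np.int64(243)) [629 502  55] (np.int64(5), np.int64(244)) [627 514  58] (np.int64(134), np.int64(376)) [389 267  62] (np.int64(17), np.int64(238)) [637 489  65] (np.int64(185), np.int64(262)) [584 182  68] (np.int64(185), np.int64(235)) [632 182  71] (np.int64(162), np.int64(235)) [633 222  75] (np.int64(182), np.int64(320)) [482 181  79] (np.int64(179), np.int64(261)) [584 188  82] (np.int64(183), np.int64(258)) [589 181  84] (np.int64(143), np.int64(366)) [407 242  86] (np.int64(180), np.int64(314)) [492 182  89] (np.int64(8), np.int64(235)) [637 486  93] (np.int64(177), np.int64(314)) [491 185  96] (np.int64(176), np.int64(309)) [500 186  97] (np.int64(3), np.int64(235)) [635 491  99] (np.int64(139), np.int64(358)) [421 241 109] (np.int64(140), np.int64(348)) [438 231 133] (np.int64(132), np.
[... 4559 characters left out ...]
3] (np.int64(162), np.int64(8)) [258 503 345] (np.int64(313), np.int64(56)) [586 184 348] (np.int64(316), np.int64(54)) [592 188 350] (np.int64(306), np.int64(25)) [579 345 353] (np.int64(311), np.int64(50)) [583 190 357] (np.int64(169), np.int64(2)) [278 494 360] (np.int64(156), np.int64(3)) [252 477 363] (np.int64(326), np.int64(0)) [629 478 365] (np.int64(310), np.int64(12)) [589 383 368] (np.int64(312), np.int64(42)) [585 189 372] (np.int64(319), np.int64(2)) [610 420 377] (np.int64(312), np.int64(34)) [585 197 384] (np.int64(307), np.int64(26)) [576 205 396] (np.int64(310), np.int64(19)) [582 205 408] (np.int64(305), np.int64(12)) [573 207 420] (np.int64(308), np.int64(5)) [579 209 431]
```

View pics/topl.png

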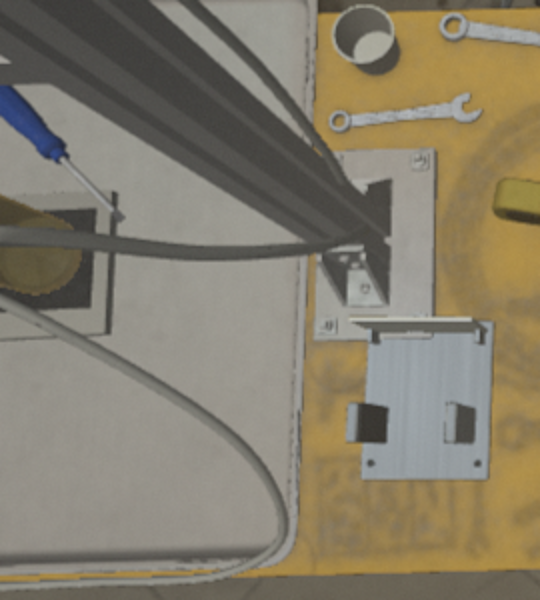

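View pics/sidel.png

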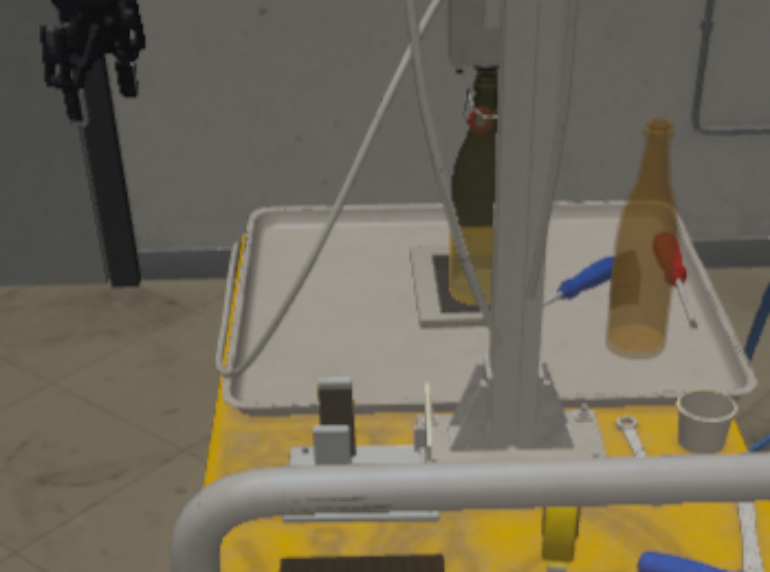

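Run:
```python
from h import *
im=cv2.imread('pics/top0.png');hsv=cv2.cvtColor(im,cv2.COLOR_BGR2HSV)
d=np.load('top0.npy');P=cloud('top',d)
def rect(mask,z,name):
    m=mask.astype(np.uint8);n,l,st,c=cv2.connectedComponentsWithStats(m)
    k=1+np.argmax(st[1:,4]);v,u=np.nonzero(l==k)
    Q=np.array([atz('top',(a,b),z)[:2] for a,b in zip(u,v)],np.float32)
    (cx,cy),(w,h),a=cv2.minAreaRect(Q);print(name,st[k],'c',round(cx,1),round(cy,1),'size',round(w,1),round(h,1),'ang',round(a,2), 'mean',Q.mean(0))
S=hsv[...,1];V=hsv[...,2]
box=np.zeros(S.shape,bool);box[250:330,360:430]=1
rect(box&((S<90)|((hsv[...,0]>40)&(hsv[...,0]<90))),6,'rack')
box[:]=0;box[250:345,265:340]=1
rect(box&(V<90),5,'mat')
box[:]=0;box[255:345,170:255]=1
rect(box&(S<90),8,'stand')
# heights
for nm,x0,x1,y0,y1 in(('rack',470,600,-270,-130),('stand',430,600,80,220)):
    m=(P[...,0]>x0)&(P[...,0]<x1)&(P[...,1]>y0)&(P[...,1]<y1)&(P[...,2]>85)&(P[...,2]<115)
    Q=P[m];H,e=np.histogram(Q[:,2],bins=np.arange(85,116,3));print(nm,H)
    im2=np.zeros((140,170),np.uint8)
    np.save(nm+'.npy',Q)
    print(Q.min(0),Q.max(0),Q.mean(0))
for (n,a) in(('rack',(255,325,362,432)),('stand',(255,345,165,255))):
    c=im[a[0]:a[1],a[2]:a[3]];cv2.imwrite(f'pics/{n}z.png',cv2.resize(c,None,fx=7 if n=='stand' else 8,fy=7 if n=='stand' else 8,interpolation=cv2.INTER_CUBIC)[:600,:800])
```

```text
rack [ 365  257   57   66 2743] c 529.8 -197.3 size 92.8 109.8 ang 75.62 mean [ 529.4899  -195.92992]Traceback (most recent call last):
  File "<stdin>", line 13, in <module>
  File "<stdin>", line 7, in rect
  File "h.py", line 9, in atz
    o,d=ray(n,p);return o+d*(z-o[2])/d[2]
        ~~~^^^^^
  File "h.py", line 7, in ray
    K,Rm,t=cam(n);d=Rm.T@np.linalg.solve(K,[p[0],p[1],1]);return -Rm.T@t,d
           ~~~^^^
  File "h.py", line 5, in cam
    m=camera_model(n);K=np.array([[m['fx'],0,m['cx']],[0,m['fy'],m['cy']],[0,0,1]]);return K,R.from_rotvec(np.ravel(m['rvec'])).as_matrix(),np.ravel(m['tvec'])
ValueError: time passes only in moves, steps and waits
```

Run:
```python
s=open('h.py').read().replace("""def cam(n):
""","""import json,os,functools
@functools.lru_cache(None)
def cam(n):
    f=f'cam_{n}.json'
    if os.path.exists(f):
        K,r,t=json.load(open(f));return np.array(K),np.array(r),np.array(t)
    x=cam0(n);json.dump([a.tolist() for a in x],open(f,'w'));return x
def cam0(n):
""");open('h.py','w').write(s)
from h import *
print(cam('top'),cam('side'))
```

```text
(array([[463.45663426,   0.        , 322.1967401 ],
       [  0.        , 463.45663426, 244.09734431],
       [  0.        ,   0.        ,   1.        ]]), array([[-2.63363920e-02, -9.99636904e-01, -5.69692116e-03],
       [-9.83841122e-01,  2.69289981e-02, -1.77006995e-01],
       [ 1.77096137e-01,  9.43139706e-04, -9.84193105e-01]]), array([-47.25643255, 613.61629444, 790.62551157])) (array([[564.95331695,   0.        , 321.72030746],
       [  0.        , 564.95331695, 252.03546081],
       [  0.        ,   0.        ,   1.        ]]), array([[ 0.99838314, -0.05661499,  0.00508321],
       [-0.03202775, -0.63415962, -0.77253854],
       [ 0.04696083,  0.77112666, -0.63494753]]), array([-592.70434508,   41.19000207, 1098.18425681]))
```

Run:
```python
from h import *
im=cv2.imread('pics/top0.png');hsv=cv2.cvtColor(im,cv2.COLOR_BGR2HSV)
d=np.load('top0.npy');P=cloud('top',d)
def rect(mask,z,name):
    m=mask.astype(np.uint8);n,l,st,c=cv2.connectedComponentsWithStats(m)
    k=1+np.argmax(st[1:,4]);v,u=np.nonzero(l==k)
    Q=np.array([atz('top',(a,b),z)[:2] for a,b in zip(u,v)],np.float32)
    (cx,cy),(w,h),a=cv2.minAreaRect(Q);print(name,st[k],'c',round(cx,1),round(cy,1),'size',round(w,1),round(h,1),'ang',round(a,2), 'mean',Q.mean(0))
S=hsv[...,1];V=hsv[...,2]
box=np.zeros(S.shape,bool);box[250:345,265:340]=1
rect(box&(V<90),5,'mat')
for (n,a) in(('rack',(255,325,362,432)),('stand',(255,345,165,255))):
    f=7 if n=='stand' else 8
    c=im[a[0]:a[1],a[2]:a[3]];cv2.imwrite(f'pics/{n}z.png',cv2.resize(c,None,fx=f,fy=f,interpolation=cv2.INTER_CUBIC)[:600,:800])
b=cv2.imread('pics/side0.png')
for (n,a) in(('rack',(270,365,245,335)),('stand',(160,250,240,340))):
    f=6
    c=b[a[0]:a[1],a[2]:a[3]];cv2.imwrite(f'pics/{n}s.png',cv2.resize(c,None,fx=f,fy=f,interpolation=cv2.INTER_CUBIC)[:600,:800])
```

```text
mat [ 274  259   58   80 4507] c 518.6 -23.5 size 108.5 148.8 ang 88.5 mean [517.5973  -23.85426]
```

View pics/rackz.png

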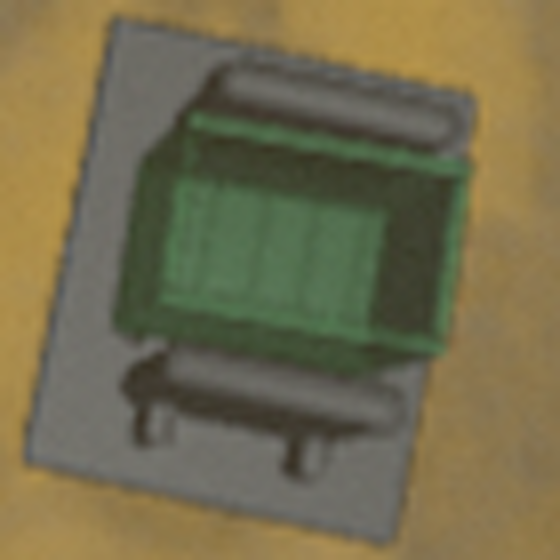

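View pics/standz.png

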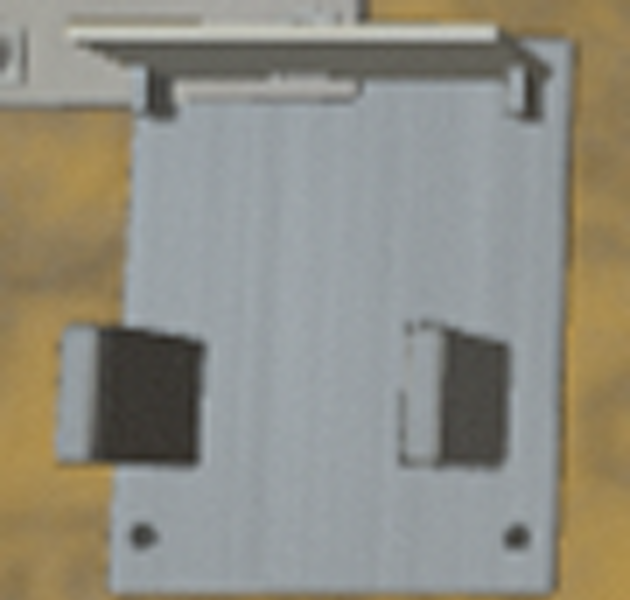

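View pics/racks.png

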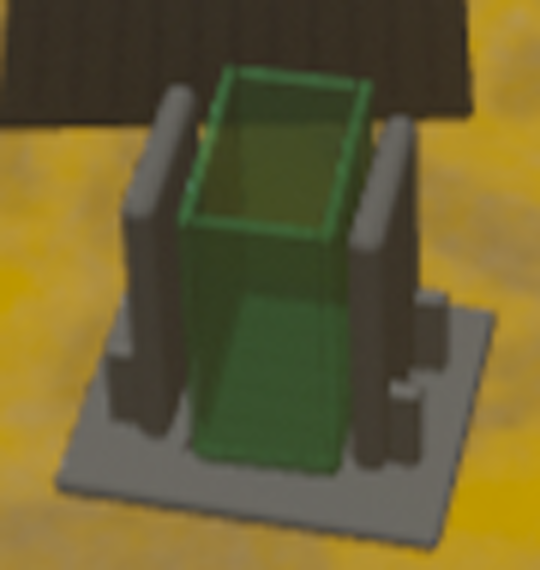

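View pics/stands.png

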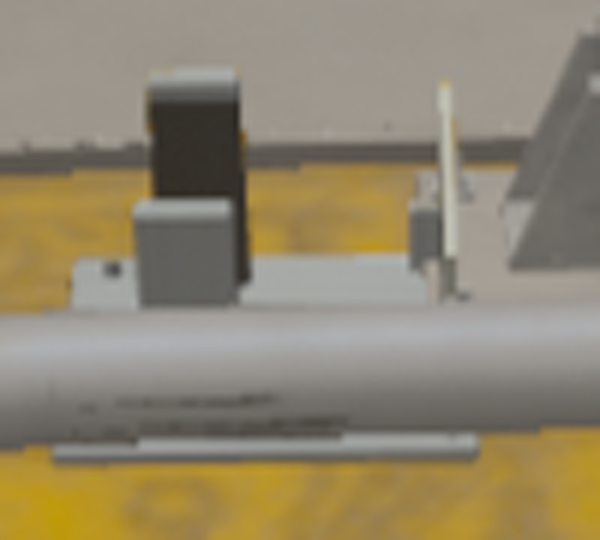

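```bash
cat > fit.py <<'E'
from h import *
from scipy.optimize import least_squares
def un(p,f,off): return (np.array(p)+.5)/f-.5+np.array(off)
def fit(name,obs,x0):
    # obs: list of (cam, pixels, local xyz)
    def T(p,L):
        c,s=np.cos(p[2]),np.sin(p[2]);return [p[0]+c*L[0]-s*L[1],p[1]+s*L[0]+c*L[1],L[2]]
    def res(p,o): return np.concatenate([proj(n,T(p,L))[0]-q for n,q,L in o])
    for k in('top','side','both'):
        o=[a for a in obs if k=='both' or a[0]==k]
        if len(o)<2: continue
        s=least_squares(lambda p:res(p,o),x0,x_scale=[10,10,.1],loss='soft_l1')
        print(name,k,np.round(s.x[:2],1),'yaw deg',round(np.degrees(s.x[2]),2),'rms px',round(np.sqrt(np.mean(s.fun**2)),2),np.round(res(s.x,o),1).tolist())
E
python3 - <<'E'
from fit import *
t=lambda *p:un(p,8,(362,255)); s=lambda *p:un(p,6,(245,270))
X,Y=55,45
fit('rack',[('top',t(112,18),(X,Y,6)),('top',t(474,92),(X,-Y,6)),('top',t(395,543),(-X,-Y,6)),('top',t(27,463),(-X,Y,6)),
 ('side',s(58,486),(-X,-Y,6)),('side',s(435,545),(X,-Y,6)),('side',s(495,315),(X,Y,6))],[530,-197,-.2])
X,Y=21,31
fit('cell',[('top',t(190,108),(X,Y,102)),('top',t(472,161),(X,-Y,102)),('top',t(440,355),(-X,-Y,102)),
 ('side',s(228,66),(-X,Y,102)),('side',s(372,82),(X,Y,102)),('side',s(330,240),(X,-Y,102)),('side',s(183,222),(-X,-Y,102)),('side',s(340,470),(X,-Y,6)),('side',s(195,458),(-X,-Y,6))],[530,-197,-.2])
t=lambda *p:un(p,7,(165,255)); s=lambda *p:un(p,6,(240,160))
o=[]
for q,L in (((62,326),(17,47,98)),((97,328),(17,36,98)),((92,463),(-17,36,98)),((57,463),(-17,47,98)),((407,323),(17,-36,98)),((442,325),(17,-47,98)),((437,465),(-17,-47,98)),((402,465),(-17,-36,98)),((205,345),(17,36,8)),((200,466),(-17,36,8)),((510,345),(17,-47,8)),((505,466),(-17,-47,8))): o.append(('top',t(*q),L))
for q,L in (((150,72),(-17,47,98)),((238,68),(17,47,98)),((135,201),(-17,-36,98)),((232,200),(17,-36,98)),((248,282),(17,36,8)),((137,216),(-17,-47,98)),((233,215),(17,-47,98)))[:5]: o.append(('side',s(*q),L))
fit('stand',o,[500,147,0.])
E
```

```text
rack top [ 530.6 -195.7] yaw deg -13.48 rms px 0.52 [-0.4, -0.6, 0.6, -0.3, 0.5, 0.4, -0.8, 0.4]
rack side [ 530.2 -195.2] yaw deg -14.27 rms px 0.69 [-1.4, 0.1, 0.4, 0.3, 0.5, -0.6]
rack both [ 530.4 -195.5] yaw deg -13.78 rms px 0.62 [-0.3, -0.6, 0.7, -0.0, 0.2, 0.6, -1.0, 0.3, -1.1, 0.4, 0.8, 0.3, 0.4, -0.7]
cell top [ 532.5 -194.8] yaw deg -12.71 rms px 0.32 [-0.6, -0.3, 0.2, 0.1, 0.3, 0.2]
cell side [ 532.7 -193.2] yaw deg -12.12 rms px 0.81 [-0.3, -0.6, 0.6, -0.5, 0.7, -0.4, -1.0, -0.4, 0.2, 2.0, -0.3, 0.9]
cell both [ 532.6 -194. ] yaw deg -12.41 rms px 0.79 [-1.1, -0.3, -0.3, -0.1, -0.1, 0.1, -0.3, -0.3, 0.7, -0.1, 0.6, 0.1, -1.2, -0.1, 0.0, 2.4, -0.4, 1.3]
stand top [495.5 145.4] yaw deg -1.45 rms px 0.58 [-0.7, -0.4, 0.8, -0.7, 0.4, 0.4, -1.1, 0.4, -1.1, 0.0, 0.4, -0.3, 0.4, 0.1, -1.1, 0.1, 0.1, -0.4, -0.0, 0.6, 0.5, -0.4, 0.7, 0.6]
stand side [495.8 146.3] yaw deg -1.32 rms px 0.74 [-0.9, -0.3, 0.4, 0.1, -0.3, -0.3, 0.4, -0.4, 0.3, 2.0]
stand both [495.6 145.5] yaw deg -1.44 rms px 0.65 [-0.7, -0.4, 0.7, -0.7, 0.4, 0.4, -1.2, 0.4, -1.1, -0.0, 0.4, -0.3, 0.4, 0.0, -1.1, 0.0, 0.1, -0.4, -0.1, 0.6, 0.5, -0.5, 0.6, 0.5, -1.0, -0.1, 0.3, 0.3, -0.4, -0.1, 0.2, -0.2, 0.2, 2.2]
```

>>> {"name": "send_rows", "arguments": {
  "rows": [
    [[-23.5,-21.5,0],0,85],
    [[-23.5,-21.5,0],0,85],
    [[-23.5,-21.5,0],0,85],
    [[-23.5,-21.5,0],0,85],
    [[-23.5,-21.5,0],0,85],
    [[-23.5,-21.5,0],0,85],
    [[-23.5,-21.5,0],0,85],
    [[-23.5,-21.5,0],0,85]
  ],
  "grip_force": 25
}}

```text
clock: 1.47
ee_pos: [345.7, 278.8, 231.5]
ee_rot: [0.705, 3.061, 0.001]
force: [0.8, -0.3, 0.1]
gripper_width: 85.1
```

>>> {"name": "send_rows", "arguments": {
  "rows": [
    [[-23.5,-21.5,0],0,85],
    [[-23.5,-21.5,0],0,85],
    [[-23.5,-21.5,0],0,85],
    [[-23.5,-21.5,0],0,85],
    [[-23.5,-21.5,0],0,85],
    [[-23.5,-21.5,0],0,85],
    [[-23.5,-21.5,0],0,85],
    [[-23.5,-21.5,0],0,85]
  ]
}}

```text
clock: 2.13
ee_pos: [439.5, 41.7, 231.6]
ee_rot: [0.705, 3.061, 0.0]
force: [1.4, 1.2, 0.3]
gripper_width: 85.0
```

>>> {"name": "send_rows", "arguments": {
  "rows": [
    [[-23.5,-21.5,0],0,85],
    [[-23.5,-21.5,0],0,85],
    [[-23.5,-21.5,0],0,85],
    [[-23.5,-21.5,0],0,85],
    [[-23.5,-21.5,0],0,85],
    [[-23.5,-21.5,0],0,85],
    [[0,0,0],-6.6,85],
    [[0,0,0],-6.6,85]
  ]
}}

```text
clock: 2.8
ee_pos: [510.1, -136.4, 231.0]
ee_rot: [0.345, 3.122, -0.0]
force: [0.6, 0.0, 1.0]
gripper_width: 85.1
```

```bash
cat > go.py <<'E'
from h import *
import sys
def state(): 
    s=read_state();Rm=R.from_rotvec(s['ee_rot']).as_matrix();return s,Rm
def to(x,y,z,psi=None):
    s,Rm=state();d=np.array([x,y,z])-s['ee_pos']
    a=np.degrees(np.arctan2(Rm[1,1],Rm[0,1]))
    print('t',round(s['clock'],2),'pos',np.round(s['ee_pos'],1),'psi',round(a,2),'tilt',np.round(Rm[:,2],3),'q',np.round(s['q'],2),'F',np.round(s['force'],1),'w',round(s['gripper_width'],1))
    print('tool shift',np.round(Rm.T@d,1),'spin', None if psi is None else round(a-psi,2))
if __name__=='__main__': to(*map(float,sys.argv[1:]))
E
python3 go.py 532.5 -194.3 231 77.2
```

```text
t 2.8 pos [ 510.1 -136.4  231. ] psi 77.4 tilt [ 0. -0. -1.] q [-0.38  0.28 -0.06  1.23  0.   -0.16] F [0.6 0.  1. ] w 85.1
tool shift [-34.4 -51.6   0. ] spin 0.2
```

>>> {"name": "send_rows", "arguments": {
  "rows": [
    [[-11.5,-17.2,0],0.2,85],
    [[-11.5,-17.2,0],0,85],
    [[-11.4,-17.2,0],0,85],
    [[0,0,20],0,85],
    [[0,0,20],0,85],
    [[0,0,20],0,85],
    [[0,0,10],0,85],
    [[0,0,0],0,85]
  ]
}}

```text
clock: 3.47
ee_pos: [529.7, -191.5, 158.7]
ee_rot: [-0.354, -3.117, -0.003]
force: [0.2, -0.4, 0.4]
gripper_width: 85.1
```

```bash
python3 go.py 532.5 -194.3 52 77.2
python3 - <<'E'
from h import *
im,d=read_camera('side');cv2.imwrite('pics/s1.png',cv2.resize(im[180:380,200:400],None,fx=3,fy=3,interpolation=cv2.INTER_CUBIC))
im,d=read_camera('top');cv2.imwrite('pics/t1.png',cv2.resize(im[180:380,300:500],None,fx=3,fy=3,interpolation=cv2.INTER_CUBIC))
E
```

```text
t 3.47 pos [ 529.7 -191.5  158.7] psi 77.05 tilt [-0.005  0.002 -1.   ] q [-0.46  0.39 -0.09  1.09  0.   -0.23] F [ 0.2 -0.4  0.4] w 85.1
tool shift [ -3.9  -2.2 106.6] spin -0.15
```

View pics/s1.png

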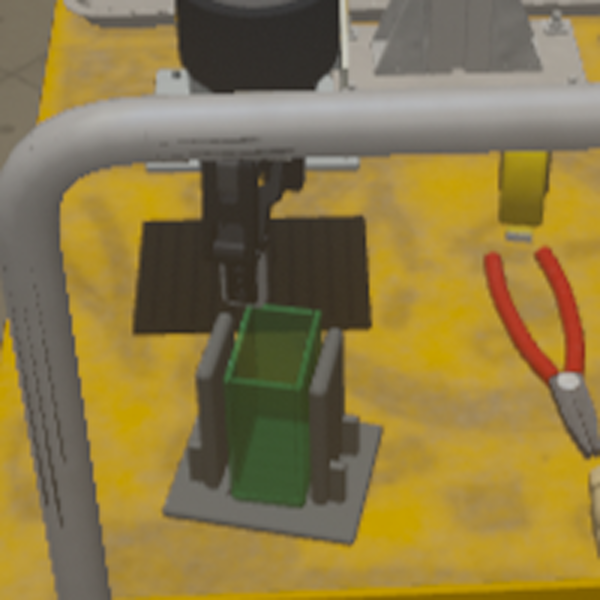

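View pics/t1.png

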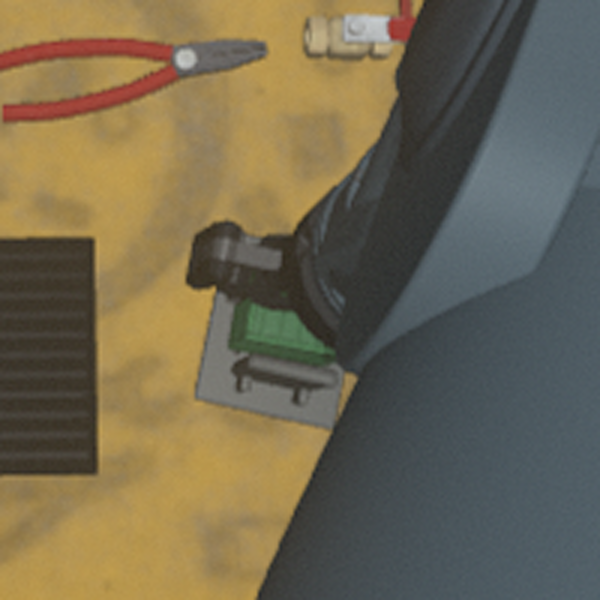

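```bash
python3 - <<'E'
from h import *
for n,o in(('side',(200,180)),('top',(300,180))):
    p=proj(n,[[529.7,-191.5,158.7],[529.7,-191.5,178],[539,-150,165],[520,-233,165]]);print(n,p.round(1).tolist(),((p-o)*3).round().tolist())
E
python3 go.py 532.5 -194.3 52 77.2
```

```text
side [[288.0, 266.9], [287.6, 257.4], [293.4, 246.8], [281.6, 282.2]] [[264.0, 261.0], [263.0, 232.0], [280.0, 200.0], [245.0, 307.0]]
top [[404.5, 281.8], [406.7, 280.6], [378.3, 276.2], [432.3, 286.9]] [[314.0, 305.0], [320.0, 302.0], [235.0, 289.0], [397.0, 321.0]]
t 3.57 pos [ 531.5 -192.3  161.6] psi 77.06 tilt [-0.  0. -1.] q [-0.46  0.39 -0.09  1.1   0.   -0.23] F [ 0.2  0.6 -0.4] w 85.1
tool shift [ -1.5  -1.8 109.6] spin -0.14
```

>>> {"name": "send_rows", "arguments": {
  "rows": [
    [[0,0,20],0,85],
    [[0,0,20],0,85],
    [[0,0,20],0,85],
    [[0,0,20],0,85],
    [[0,0,10],0,85],
    [[0,0,0],0,85],
    [[0,0,0],0,85]
  ]
}}

```text
clock: 4.15
ee_pos: [532.1, -192.5, 72.2]
ee_rot: [0.354, 3.121, -0.0]
force: [-0.3, -0.1, 0.6]
gripper_width: 85.2
```

```bash
python3 go.py 532.5 -194.3 52 77.2
python3 - <<'E'
from h import *
im,d=read_camera('side');cv2.imwrite('pics/s2.png',cv2.resize(im[220:370,230:350],None,fx=4,fy=4,interpolation=cv2.INTER_CUBIC))
E
```

```text
t 4.15 pos [ 532.1 -192.5   72.2] psi 77.06 tilt [ 0.001 -0.    -1.   ] q [-0.46  0.45 -0.23  0.89  0.   -0.23] F [-0.3 -0.1  0.6] w 85.2
tool shift [-0.8 -1.6 20.2] spin -0.14
```

View pics/s2.png

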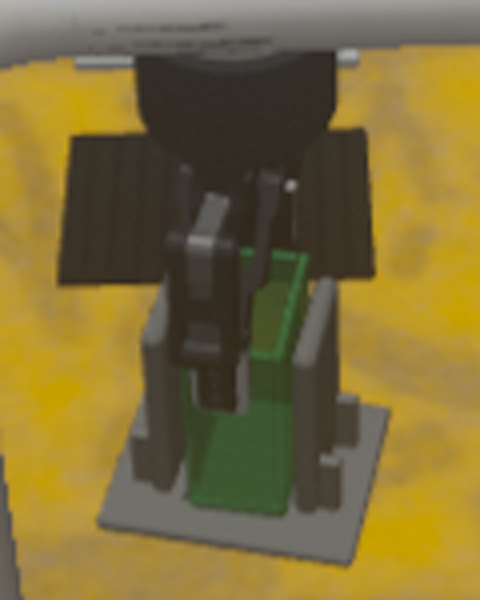

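Run:
```python
from h import *
p=np.array([532.1,-192.5]);a=np.radians(77.06);y=np.array([np.cos(a),np.sin(a)]);x=np.array([y[1],-y[0]])
L=[]
for k in(11,-11):
    q=p-y*44+x*k; L.append([*q,86])
c=np.array([532.5,-194.3]);a=np.radians(77.4);y=np.array([np.cos(a),np.sin(a)]);x=np.array([y[1],-y[0]])
for z in(102,6):
  for k in(21,-21): L.append([*(c-y*31+x*k),z])
pp=proj('side',L);print(((pp-(230,220))*4).round(0).tolist())
```

```text
[[248.0, 405.0], [193.0, 398.0], [280.0, 359.0], [175.0, 346.0], [285.0, 522.0], [186.0, 509.0]]
```

>>> {"name": "send_rows", "arguments": {
  "rows": [
    [[-0.8,-1.6,10],-0.2,85],
    [[0,0,10],0,85],
    [[0,0,0],0,85],
    [[0,0,0],0,60],
    [[0,0,0],0,60],
    [[0,0,0],0,60],
    [[0,0,0],0,60],
    [[0,0,0],0,60]
  ],
  "grip_force": 20
}}

```text
clock: 4.87
ee_pos: [532.0, -194.1, 51.3]
ee_rot: [-0.349, -3.122, -0.0]
force: [-0.2, 0.1, -1.3]
gripper_width: 62.0
```

>>> {"name": "send_rows", "arguments": {
  "rows": [
    [[0,0,0],0,55],
    [[0,0,0],0,55],
    [[0,0,0],0,55],
    [[0,0,0],0,55]
  ]
}}

```text
clock: 5.2
ee_pos: [531.9, -194.1, 51.3]
ee_rot: [-0.349, -3.122, -0.0]
force: [-0.1, -0.4, -2.1]
gripper_width: 61.9
```

```bash
python3 go.py 532.5 -194.3 52 77.2
```

```text
t 5.2 pos [ 531.9 -194.1   51.3] psi 77.26 tilt [-0.  0. -1.] q [-0.46  0.48 -0.25  0.84  0.   -0.24] F [-0.1 -0.4 -2.1] w 61.9
tool shift [-0.6 -0.1 -0.7] spin 0.06
```

>>> {"name": "send_rows", "arguments": {
  "rows": [
    [[0,0,-2],0,55],
    [[0,0,-4],0,55],
    [[0,0,-8],0,55],
    [[0,0,-14],0,55],
    [[0,0,-14],0,55],
    [[0,0,-8],0,55],
    [[0,0,0],0,55]
  ]
}}

```text
clock: 5.78
ee_pos: [533.8, -195.0, 104.0]
ee_rot: [0.348, 3.118, -0.002]
force: [-0.2, -0.4, -1.6]
gripper_width: 62.0
```

```bash
python3 go.py 532.5 -194.3 52 77.2
python3 - <<'E'
from h import *
im,d=read_camera('side');cv2.imwrite('pics/s3.png',cv2.resize(im[220:370,230:350],None,fx=4,fy=4,interpolation=cv2.INTER_CUBIC))
E
```

```text
t 5.78 pos [ 533.8 -195.   104. ] psi 77.26 tilt [ 0.004 -0.002 -1.   ] q [-0.46  0.43 -0.18  0.96  0.   -0.24] F [-0.2 -0.4 -1.6] w 62.0
tool shift [ 1.6  0.4 52. ] spin 0.06
```

View pics/s3.png

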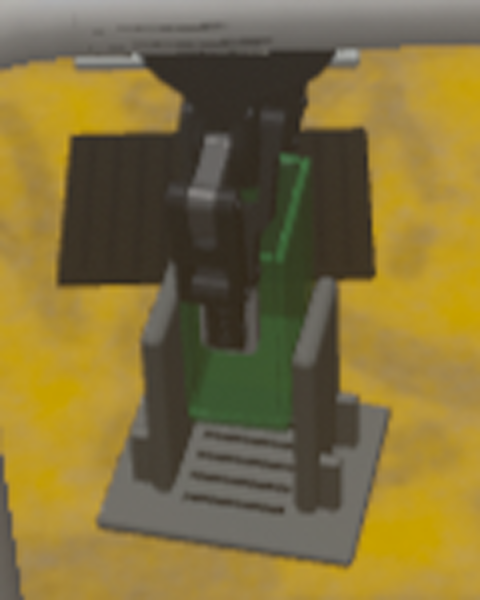

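>>> {"name": "send_rows", "arguments": {
  "rows": [
    [[0,0,-8],0,55],
    [[0,0,-14],0,55],
    [[0,0,-14],0,55],
    [[0,0,-14],0,55],
    [[0,0,-8],0,55],
    [[2,8,0],0,55],
    [[5,16,0],0,55],
    [[8,22,0],0,55]
  ]
}}

```text
clock: 6.5
ee_pos: [527.4, -146.0, 158.4]
ee_rot: [-0.352, -3.121, -0.0]
force: [0.4, 0.3, -1.9]
gripper_width: 61.5
```

>>> {"name": "send_rows", "arguments": {
  "rows": [
    [[8,24,0],0,55],
    [[8,24,0],0,55],
    [[8,22,0],0,55],
    [[6,20,0],0,55],
    [[5,18,0],0,55],
    [[3,10,0],-3.7,55],
    [[0,0,0],-3.7,55],
    [[0,0,0],-3.8,55]
  ]
}}

```text
clock: 7.17
ee_pos: [515.2, -20.8, 158.1]
ee_rot: [-0.034, -3.139, -0.001]
force: [0.2, -0.0, -2.1]
gripper_width: 61.9
```

```bash
python3 go.py 517.5 -23.5 56 88.5
```

```text
t 7.17 pos [515.2 -20.8 158.1] psi 88.76 tilt [-0.002  0.001 -1.   ] q [-0.16  0.29 -0.23  1.05  0.   -0.14] F [ 0.2 -0.  -2.1] w 61.9
tool shift [ -2.5  -2.7 102.1] spin 0.26
```

>>> {"name": "send_rows", "arguments": {
  "rows": [
    [[-2.5,-2.7,10],0,55],
    [[0,0,18],0,55],
    [[0,0,20],0,55],
    [[0,0,20],0,55],
    [[0,0,16],0,55],
    [[0,0,10],0,55],
    [[0,0,4],0,55],
    [[0,0,0],0,55]
  ]
}}

```text
clock: 7.83
ee_pos: [517.6, -25.0, 59.8]
ee_rot: [-0.044, -3.138, -0.001]
force: [-0.4, 0.1, -2.2]
gripper_width: 61.9
```

>>> {"name": "send_rows", "arguments": {
  "rows": [
    [[0,0,1],0,55],
    [[0,0,1],0,55],
    [[0,0,0],0,55]
  ]
}}

```text
clock: 8.08
ee_pos: [519.8, -25.4, 60.1]
ee_rot: [0.043, 3.139, -0.0]
force: [-0.6, 0.4, -1.4]
gripper_width: 61.4
```

```bash
python3 go.py 517.5 -23.5 50.3 88.5;  python3 - <<'E'
from h import *
im,d=read_camera('side');cv2.imwrite('pics/s4.png',cv2.resize(im[180:320,220:360],None,fx=4,fy=4,interpolation=cv2.INTER_CUBIC))
E
```

```text
t 8.08 pos [519.8 -25.4  60.1] psi 88.44 tilt [ 0.002 -0.    -1.   ] q [-0.17  0.39 -0.37  0.81  0.   -0.14] F [-0.6  0.4 -1.4] w 61.4
tool shift [2.4 1.8 9.8] spin -0.06
```

View pics/s4.png

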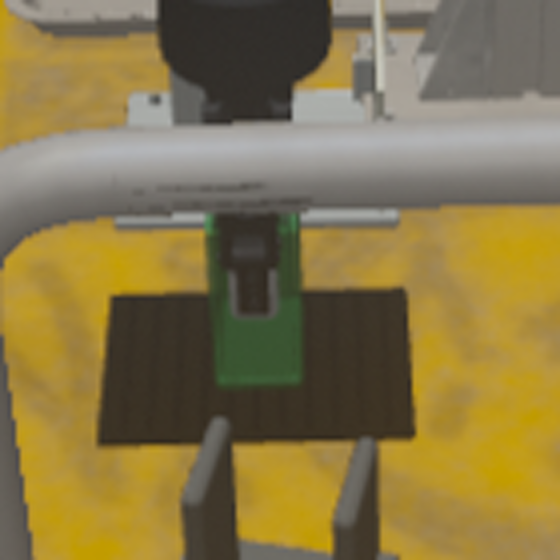

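>>> {"name": "send_rows", "arguments": {
  "rows": [
    [[0,0,3],0,55],
    [[0,0,2],0,55],
    [[0,0,1],0,55],
    [[0,0,0],0,55],
    [[0,0,0],0,55]
  ]
}}

```text
clock: 8.55
ee_pos: [518.7, -25.2, 53.2]
ee_rot: [-0.042, -3.141, -0.0]
force: [0.7, 0.2, -2.8]
gripper_width: 62.0
```

>>> {"name": "send_rows", "arguments": {
  "rows": [
    [[0,0,1],0,55],
    [[0,0,0.5],0,55],
    [[0,0,0.5],0,55],
    [[0,0,0],0,55]
  ]
}}

```text
clock: 8.88
ee_pos: [518.8, -25.2, 51.2]
ee_rot: [-0.042, -3.141, -0.0]
force: [-0.4, -0.5, -2.1]
gripper_width: 61.9
```

>>> {"name": "send_rows", "arguments": {
  "rows": [
    [[0,0,0.5],0,55],
    [[0,0,0.5],0,55],
    [[0,0,0],0,55]
  ]
}}

```text
clock: 9.13
ee_pos: [519.0, -25.2, 50.3]
ee_rot: [0.042, 3.141, 0.0]
force: [0.2, -0.3, -1.7]
gripper_width: 61.6
```

>>> {"name": "send_rows", "arguments": {
  "rows": [
    [[0,0,0.4],0,55],
    [[0,0,0.4],0,55],
    [[0,0,0],0,55]
  ]
}}

```text
clock: 9.38
ee_pos: [519.1, -25.3, 50.3]
ee_rot: [0.042, 3.141, -0.0]
force: [-2.7, 0.3, 4.7]
gripper_width: 61.7
```

>>> {"name": "send_rows", "arguments": {
  "rows": [
    [[0,0,0],0,66],
    [[0,0,0],0,72],
    [[0,0,0],0,80],
    [[0,0,0],0,85],
    [[0,0,0],0,85],
    [[0,0,0],0,85],
    [[0,0,0],0,85]
  ]
}}

```text
clock: 9.97
ee_pos: [518.9, -25.2, 49.4]
ee_rot: [-0.042, -3.141, -0.0]
force: [-0.9, -0.2, 0.5]
gripper_width: 84.8
```

```bash
python3 go.py 519 -25.2 50.3 88.5;  python3 - <<'E'
from h import *
im,d=read_camera('side');cv2.imwrite('pics/s5.png',cv2.resize(im[180:320,220:360],None,fx=4,fy=4,interpolation=cv2.INTER_CUBIC))
im,d=read_camera('top');cv2.imwrite('pics/t5.png',cv2.resize(im[220:360,220:360],None,fx=4,fy=4,interpolation=cv2.INTER_CUBIC))
E
```

```text
t 9.97 pos [518.9 -25.2  49.4] psi 88.45 tilt [-0.  0. -1.] q [-0.17  0.4  -0.39  0.78  0.   -0.14] F [-0.9 -0.2  0.5] w 84.8
tool shift [-0.1  0.  -0.9] spin -0.05
```

View pics/s5.png

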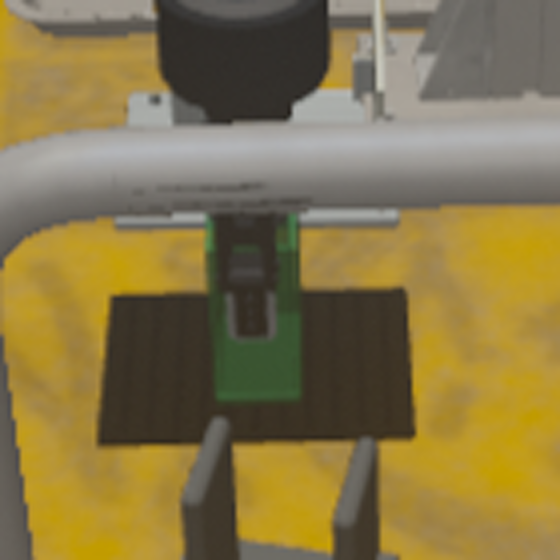

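View pics/t5.png

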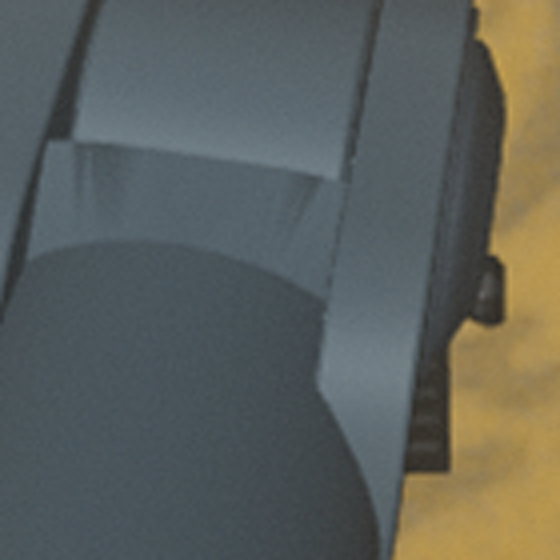

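>>> {"name": "send_rows", "arguments": {
  "rows": [
    [[0,0,-4],0,85],
    [[0,0,-10],0,85],
    [[0,0,-18],0,85],
    [[0,0,-20],0,85],
    [[0,0,-20],0,85],
    [[0,0,-10],0,85],
    [[0,0,0],0,85],
    [[0,0,0],7,85]
  ]
}}

```text
clock: 10.73
ee_pos: [519.6, -25.4, 132.2]
ee_rot: [0.237, 3.131, -0.0]
force: [-0.1, 0.3, -0.1]
gripper_width: 85.0
```

>>> {"name": "send_rows", "arguments": {
  "rows": [
    [[0,0,0],7,85],
    [[0,0,0],7,85],
    [[0,0,0],7,85],
    [[0,0,0],7,85],
    [[0,0,0],7,85],
    [[0,0,0],7,85],
    [[0,0,0],7,85],
    [[0,0,0],7,85]
  ]
}}

```text
clock: 11.4
ee_pos: [518.2, -25.1, 130.4]
ee_rot: [-1.685, -2.65, 0.001]
force: [0.7, -0.5, -0.3]
gripper_width: 84.9
```

>>> {"name": "send_rows", "arguments": {
  "rows": [
    [[0,0,0],7,85],
    [[0,0,0],7,85],
    [[0,0,0],7,85],
    [[0,0,0],6,85],
    [[0,0,0],0,85],
    [[0,0,0],0,85]
  ]
}}

```text
clock: 11.9
ee_pos: [518.3, -25.1, 130.7]
ee_rot: [-2.247, -2.194, 0.001]
force: [-0.8, 0.4, 0.2]
gripper_width: 85.0
```

```bash
python3 go.py 519 -25.2 50.3 -1.5;  python3 - <<'E'
from h import *
im,d=read_camera('side');cv2.imwrite('pics/s6.png',cv2.resize(im[180:320,220:360],None,fx=4,fy=4,interpolation=cv2.INTER_CUBIC))
E
```

```text
t 11.9 pos [518.3 -25.1 130.7] psi -1.39 tilt [-0.001  0.    -1.   ] q [-0.17  0.32 -0.27  0.98  0.    1.42] F [-0.8  0.4  0.2] w 85.0
tool shift [-0.1  0.8 80.4] spin 0.11
```

View pics/s6.png

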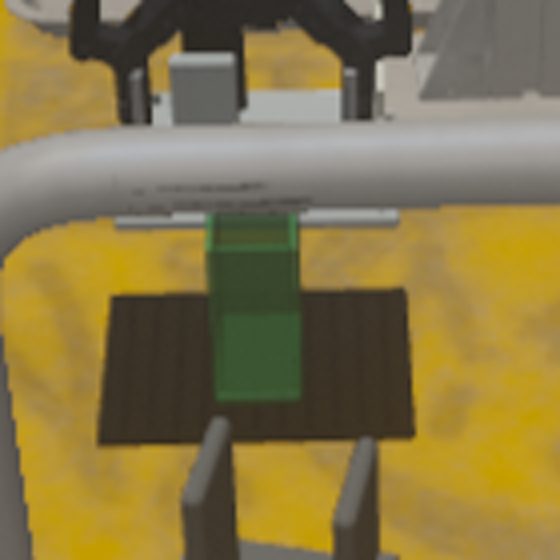

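Run:
```python
from fit import *
s=lambda *p:un(p,4,(220,180))
X,Y=21,31
fit('cell',[('side',s(207,247),(-X,-Y,101)),('side',s(298,247),(X,-Y,101)),('side',s(216,401),(-X,-Y,5)),('side',s(300,399),(X,-Y,5))],[519,-25,0])
X,Y=75,55
fit('mat',[('side',s(98,445),(-X,-Y,5)),('side',s(414,437),(X,-Y,5)),('side',s(110,296),(-X,Y,5)),('side',s(404,289),(X,Y,5))],[519,-25,0])
```

```text
cell side [520.5 -21.3] yaw deg -2.09 rms px 0.57 [-0.5, -0.5, 0.0, -0.7, -0.2, 0.4, 0.8, 0.7]
cell both [520.5 -21.3] yaw deg -2.09 rms px 0.57 [-0.5, -0.5, 0.0, -0.7, -0.2, 0.4, 0.8, 0.7]
mat side [518.4 -24.2] yaw deg -0.68 rms px 0.37 [-0.7, 0.1, 0.5, -0.0, -0.3, -0.1, 0.4, -0.2]
mat both [518.4 -24.2] yaw deg -0.68 rms px 0.37 [-0.7, 0.1, 0.5, -0.0, -0.3, -0.1, 0.4, -0.2]
```

>>> {"name": "send_rows", "arguments": {
  "rows": [
    [[0,0,-20],0,85],
    [[10,0,-20],0,85],
    [[25,-4,-10],0,85],
    [[30,-5,0],0,85],
    [[30,-5,0],0,85],
    [[30,-5,0],0,85],
    [[30,-3,0],0,85],
    [[15,0,0],0,85]
  ]
}}

```text
clock: 12.62
ee_pos: [500.5, 148.2, 181.3]
ee_rot: [-2.245, -2.196, -0.001]
force: [-0.9, -1.1, 1.6]
gripper_width: 84.8
```

```bash
python3 go.py 495.6 145.5 180 -1.5;  python3 - <<'E'
from h import *
im,d=read_camera('top');cv2.imwrite('pics/t7.png',im);np.save('top7.npy',d)
cv2.imwrite('pics/t7z.png',cv2.resize(im[230:360,150:350],None,fx=4,fy=4,interpolation=cv2.INTER_CUBIC))
im,d=read_camera('side');cv2.imwrite('pics/s7.png',im)
E
```

```text
t 12.62 pos [500.5 148.2 181.3] psi -1.27 tilt [-0.001  0.001 -1.   ] q [ 0.17  0.29 -0.17  1.11  0.    1.76] F [-0.9 -1.1  1.6] w 84.8
tool shift [-2.8 -4.8  1.3] spin 0.23
```

View pics/t7.png

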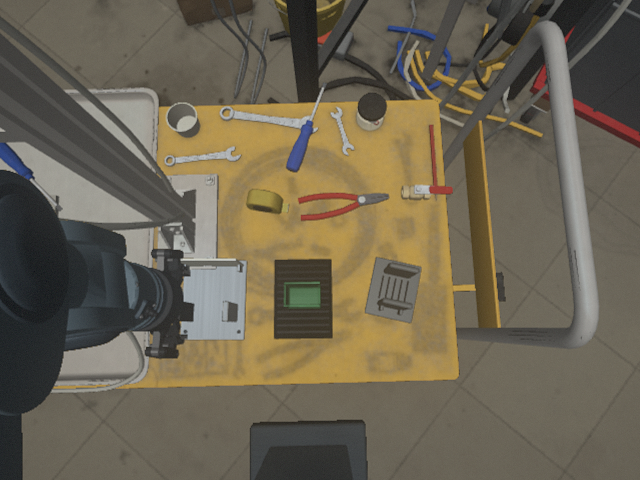

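View pics/s7.png

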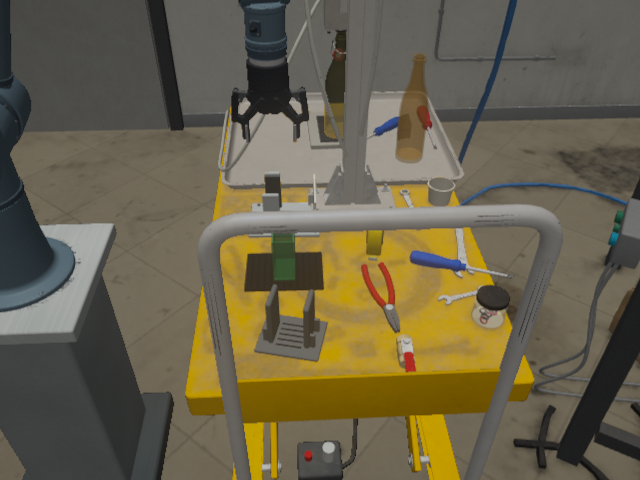

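View pics/t7z.png

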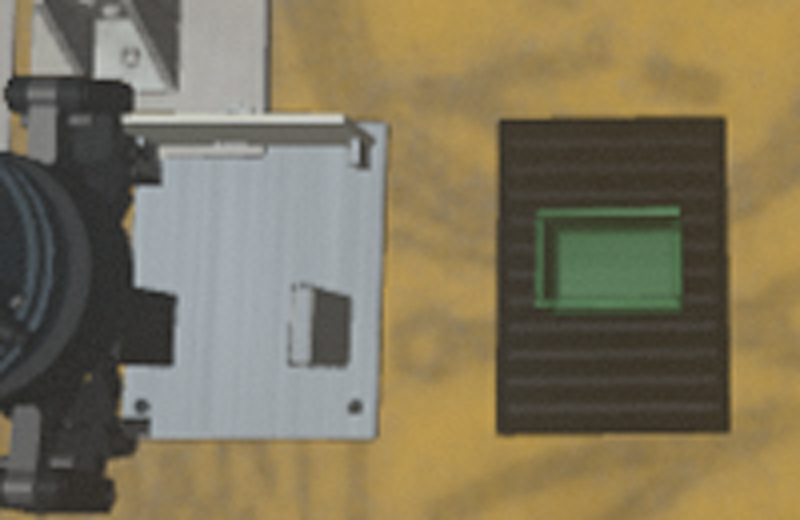

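Run:
```python
from h import *
im=cv2.imread('pics/t7.png')
cv2.imwrite('pics/t7c.png',cv2.resize(im[270:320,270:335],None,fx=12,fy=12,interpolation=cv2.INTER_CUBIC))
```

```text
(no output)
```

View pics/t7c.png

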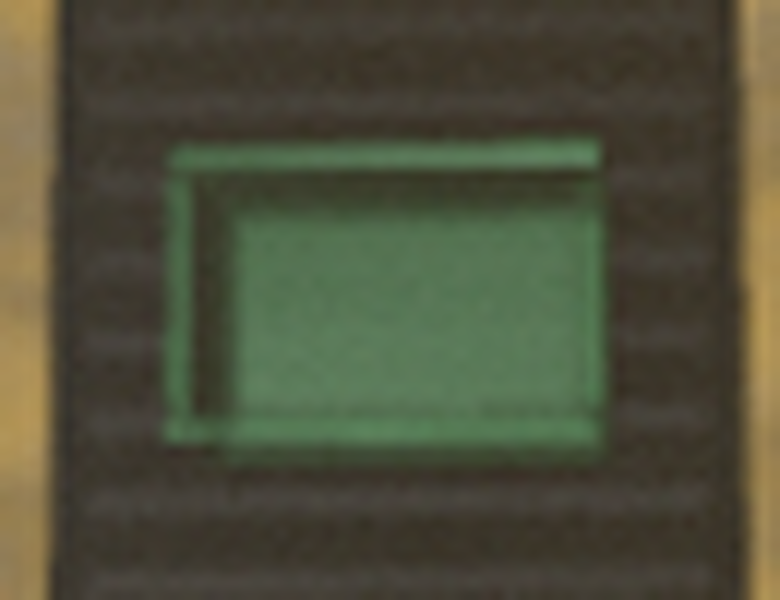

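Run:
```python
from fit import *
t=lambda *p:un(p,12,(270,270))
X,Y=21,31
fit('cell',[('top',t(168,146),(X,Y,101)),('top',t(601,138),(X,-Y,101)),('top',t(602,443),(-X,-Y,101)),('top',t(164,445),(-X,Y,101))],[519,-25,0])
```

```text
cell top [519.3 -26.6] yaw deg -1.03 rms px 0.19 [-0.3, -0.1, 0.1, 0.3, 0.2, -0.2, -0.1, -0.0]
cell both [519.3 -26.6] yaw deg -1.03 rms px 0.19 [-0.3, -0.1, 0.1, 0.3, 0.2, -0.2, -0.1, -0.0]
```

>>> {"name": "send_rows", "arguments": {
  "rows": [
    [[-15,1,0],0,85],
    [[-28,3,0],0,85],
    [[-30,3,0],0,85],
    [[-30,3,0],0,85],
    [[-30,3,0],0,85],
    [[-25,2,0],0,85],
    [[-15.5,0,0],0,85],
    [[0,0,0],0,85]
  ]
}}

```text
clock: 13.38
ee_pos: [511.7, -32.5, 181.3]
ee_rot: [2.255, 2.186, -0.002]
force: [-0.2, 0.7, 0.2]
gripper_width: 85.0
```

```bash
python3 go.py 519.4 -25.6 55 -1.2
```

```text
t 13.38 pos [511.7 -32.5 181.3] psi -1.78 tilt [-0.    -0.002 -1.   ] q [-0.19  0.27 -0.2   1.1  -0.    1.42] F [-0.2  0.7  0.2] w 85.0
tool shift [  7.4   7.5 126.3] spin -0.58
```

>>> {"name": "send_rows", "arguments": {
  "rows": [
    [[5,7.5,0],0,85],
    [[0,0,10],0,85],
    [[0,0,15],0,85],
    [[0,0,10],0,85],
    [[0,0,0],0,85],
    [[0,0,0],0,85],
    [[0,0,0],0,85]
  ]
}}

```text
clock: 13.97
ee_pos: [519.5, -23.2, 146.6]
ee_rot: [-2.25, -2.192, -0.0]
force: [-0.9, -0.6, 0.5]
gripper_width: 84.7
```

```bash
python3 go.py 519.4 -25.6 55 -1.2
```

```text
t 13.97 pos [519.5 -23.2 146.6] psi -1.48 tilt [-0.  0. -1.] q [-0.17  0.31 -0.24  1.02  0.    1.43] F [-0.9 -0.6  0.5] w 84.7
tool shift [-2.4 -0.  91.6] spin -0.28
```

>>> {"name": "send_rows", "arguments": {
  "rows": [
    [[-2.4,0,10],-0.2,85],
    [[0,0,18],0,85],
    [[0,0,20],0,85],
    [[0,0,20],0,85],
    [[0,0,12],0,85],
    [[0,0,6],0,85],
    [[0,0,0],0,85],
    [[0,0,0],0,85]
  ]
}}

```text
clock: 14.63
ee_pos: [519.6, -26.2, 60.7]
ee_rot: [2.247, 2.195, 0.0]
force: [-0.9, -0.2, -0.0]
gripper_width: 85.3
```

```bash
python3 go.py 519.4 -25.6 55 -1.2
```

```text
t 14.63 pos [519.6 -26.2  60.7] psi -1.34 tilt [ 0.  0. -1.] q [-0.17  0.39 -0.37  0.81  0.    1.42] F [-0.9 -0.2 -0. ] w 85.3
tool shift [ 0.6 -0.3  5.7] spin -0.14
```

>>> {"name": "send_rows", "arguments": {
  "rows": [
    [[0.6,0,3],0,85],
    [[0,0,3],0,85],
    [[0,0,0],0,85],
    [[0,0,0],0,70],
    [[0,0,0],0,60],
    [[0,0,0],0,50],
    [[0,0,0],0,44],
    [[0,0,0],0,40]
  ],
  "grip_force": 20
}}

```text
clock: 15.3
ee_pos: [519.5, -25.6, 54.7]
ee_rot: [2.247, 2.195, 0.0]
force: [-0.8, 0.4, 2.2]
gripper_width: 41.7
```

>>> {"name": "send_rows", "arguments": {
  "rows": [
    [[0,0,0],0,38],
    [[0,0,0],0,36],
    [[0,0,0],0,36],
    [[0,0,0],0,36]
  ]
}}

```text
clock: 15.63
ee_pos: [519.4, -25.6, 54.7]
ee_rot: [2.247, 2.195, 0.0]
force: [-1.8, -0.0, 3.6]
gripper_width: 42.3
```

```bash
python3 go.py 519.4 -25.6 55 -1.2
python3 - <<'E'
from h import *
im,d=read_camera('side');cv2.imwrite('pics/s8.png',cv2.resize(im[180:320,220:360],None,fx=4,fy=4,interpolation=cv2.INTER_CUBIC))
E
```

```text
t 15.63 pos [519.4 -25.6  54.7] psi -1.34 tilt [ 0.  0. -1.] q [-0.17  0.39 -0.38  0.8   0.    1.42] F [-1.8 -0.   3.6] w 42.3
tool shift [-0.  -0.  -0.3] spin -0.14
```

View pics/s8.png

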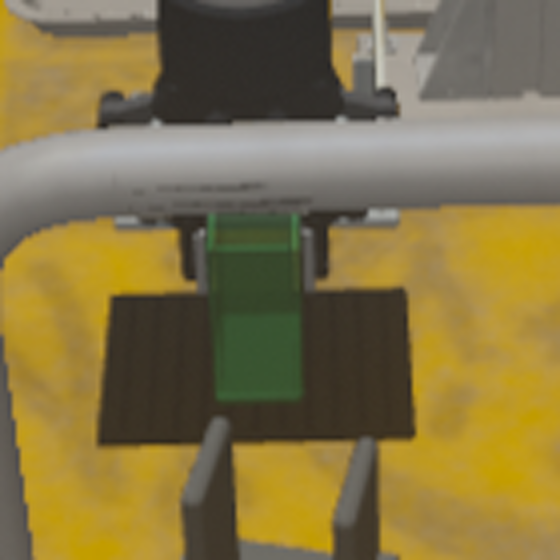

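>>> {"name": "send_rows", "arguments": {
  "rows": [
    [[0,0,-2],0,36],
    [[0,0,-5],0,36],
    [[0,0,-12],0,36],
    [[0,0,-20],0,36],
    [[0,0,-24],0,36],
    [[0,0,-24],0,36],
    [[0,0,-16],0,36],
    [[0,0,-8],0,36]
  ]
}}

```text
clock: 16.35
ee_pos: [520.6, -25.8, 168.0]
ee_rot: [2.245, 2.193, 0.003]
force: [0.7, -0.8, -1.4]
gripper_width: 41.8
```

```bash
python3 go.py 495.6 146 168 -1.4
```

```text
t 16.35 pos [520.6 -25.8 168. ] psi -1.34 tilt [ 0.004 -0.001 -1.   ] q [-0.17  0.29 -0.2   1.07  0.    1.42] F [ 0.7 -0.8 -1.4] w 41.8
tool shift [ 1.711e+02 -2.910e+01 -1.000e-01] spin 0.06
```

>>> {"name": "send_rows", "arguments": {
  "rows": [
    [[8,-1,0],0,36],
    [[16,-3,0],0,36],
    [[22,-4,0],0,36],
    [[24,-4,0],0,36],
    [[24,-4,0],0,36],
    [[24,-4,0],0,36],
    [[20,-4,0],0,36],
    [[16,-3,0],0,36]
  ]
}}

```text
clock: 17.02
ee_pos: [494.1, 131.0, 163.7]
ee_rot: [-2.244, -2.195, 0.003]
force: [-0.1, 0.8, -1.9]
gripper_width: 41.8
```

>>> {"name": "send_rows", "arguments": {
  "rows": [
    [[11,-1,0],0,36],
    [[5,-1,0],0,36],
    [[0,0,0],0,36],
    [[0,0,0],0,36],
    [[0,0,0],0,36]
  ]
}}

```text
clock: 17.43
ee_pos: [494.4, 144.3, 165.2]
ee_rot: [2.248, 2.194, -0.001]
force: [-0.4, 0.4, -1.3]
gripper_width: 41.6
```

```bash
python3 go.py 495.6 146 130 -1.4
python3 - <<'E'
from h import *
im,d=read_camera('side');cv2.imwrite('pics/s9.png',cv2.resize(im[80:260,200:380],None,fx=3.3,fy=3.3,interpolation=cv2.INTER_CUBIC))
im,d=read_camera('top');cv2.imwrite('pics/t9.png',cv2.resize(im[200:380,100:300],None,fx=3.3,fy=3.3,interpolation=cv2.INTER_CUBIC))
E
```

```text
t 17.43 pos [494.4 144.3 165.2] psi -1.4 tilt [-0. -0. -1.] q [ 0.16  0.29 -0.22  1.06 -0.    1.76] F [-0.4  0.4 -1.3] w 41.6
tool shift [ 1.7  1.1 35.2] spin -0.0
```

View pics/s9.png

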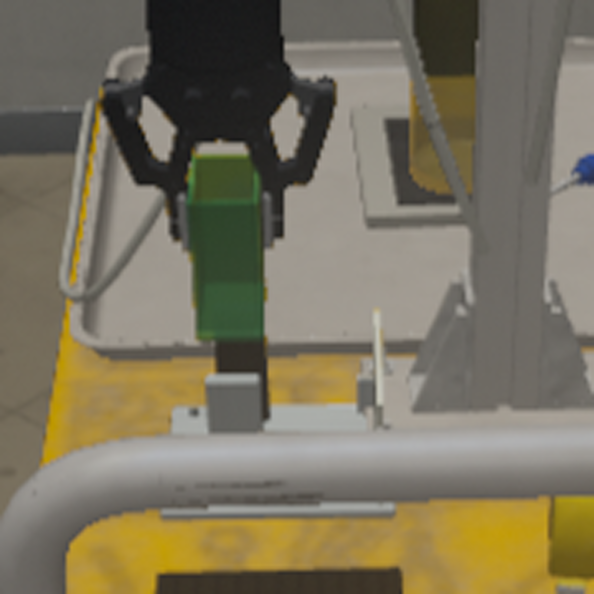

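View pics/t9.png

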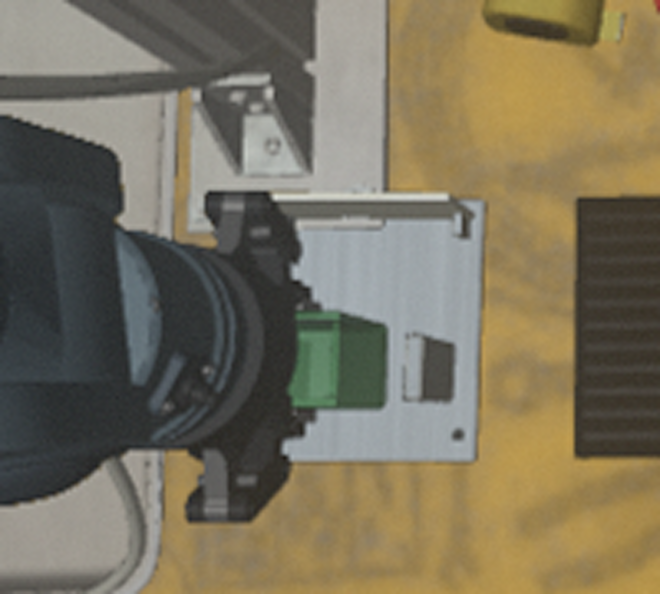

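Run:
```python
from fit import *
t=lambda *p:un(p,3.3,(100,200)); s=lambda *p:un(p,3.3,(200,80))
b=115.5
for p in((386,322),(386,409)): print('cell bottom -y corners',atz('top',t(*p),b).round(1))
for p in((406,333),(403,402)): print('post inner',atz('top',t(*p),98).round(1))
for p in((427,333),(421,402)): print('post outer',atz('top',t(*p),98).round(1))
X,Y=21,31
fit('cell side',[('side',s(197,337),(-X,-Y,b)),('side',s(264,337),(X,-Y,b)),('side',s(187,201),(-X,-Y,b+96)),('side',s(261,202),(X,-Y,b+96)),('side',s(193,155),(-X,Y,b+96)),('side',s(256,155),(X,Y,b+96))],[494,144,0])
```

```text
cell bottom -y corners [516.5 113.6 115.5]
cell bottom -y corners [473.4 113.  115.5]
post inner [511.8 107.3  98. ]
post inner [476.9 108.4  98. ]
post outer [511.5  96.5  98. ]
post outer [476.6  99.2  98. ]
cell side side [495.2 149.1] yaw deg -0.28 rms px 0.93 [0.0, 1.7, 0.6, 1.2, -0.2, 0.1, -0.5, -0.6, -0.8, -1.0, 1.2, -1.4]
cell side both [495.2 149.1] yaw deg -0.28 rms px 0.93 [0.0, 1.7, 0.6, 1.2, -0.2, 0.1, -0.5, -0.6, -0.8, -1.0, 1.2, -1.4]
```

>>> {"name": "send_rows", "arguments": {
  "rows": [
    [[0.6,0.6,0],0,36],
    [[0,0,6],0,36],
    [[0,0,8],0,36],
    [[0,0,8],0,36],
    [[0,0,6],0,36],
    [[0,0,3],0,36],
    [[0,0,0],0,36],
    [[0,0,0],0,36]
  ]
}}

```text
clock: 18.2
ee_pos: [494.7, 145.6, 134.2]
ee_rot: [-2.247, -2.195, 0.001]
force: [-0.4, -0.5, -1.8]
gripper_width: 41.7
```

```bash
python3 go.py 495 144.9 75 -1.4
python3 - <<'E'
from h import *
im,d=read_camera('side');cv2.imwrite('pics/s10.png',cv2.resize(im[80:260,200:380],None,fx=3.3,fy=3.3,interpolation=cv2.INTER_CUBIC))
im,d=read_camera('top');cv2.imwrite('pics/t10.png',cv2.resize(im[250:350,150:270],None,fx=6,fy=6,interpolation=cv2.INTER_CUBIC))
E
```

```text
t 18.2 pos [494.7 145.6 134.2] psi -1.35 tilt [-0.001 -0.    -1.   ] q [ 0.16  0.31 -0.27  0.99  0.    1.76] F [-0.4 -0.5 -1.8] w 41.7
tool shift [-0.7  0.4 59.2] spin 0.05
```

View pics/s10.png

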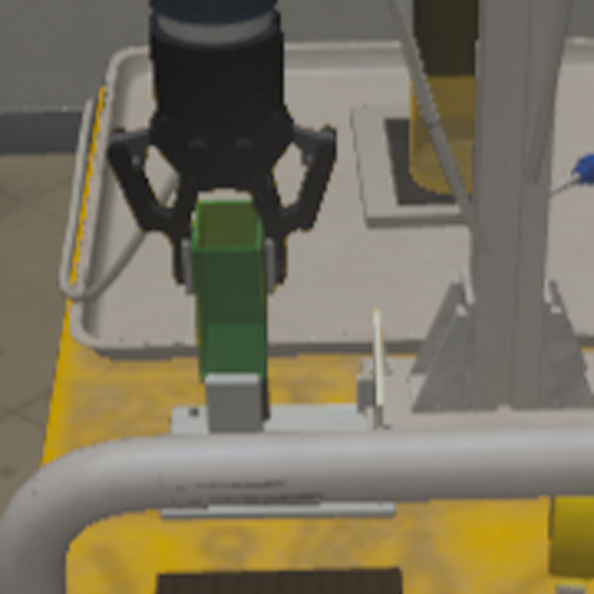

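View pics/t10.png

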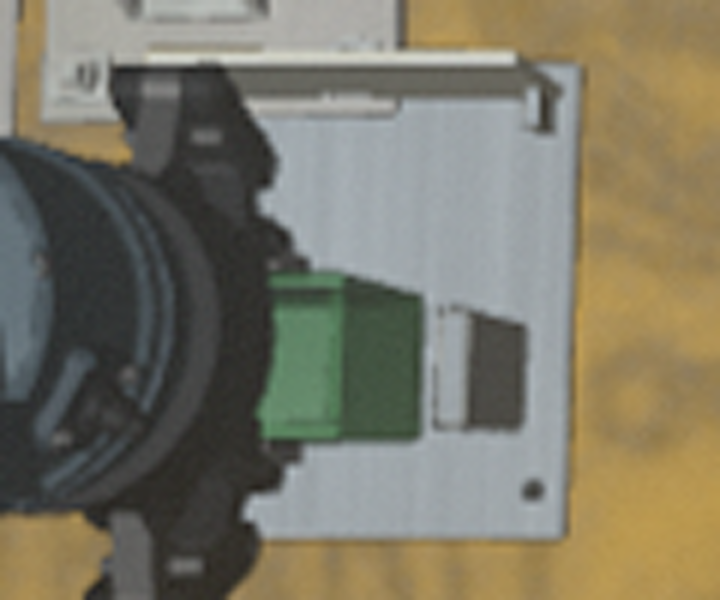

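Run:
```python
from fit import *
t=lambda *p:un(p,6,(150,250))
for p in((422,293),(418,438)): print('cell',atz('top',t(*p),84.5).round(1))
for p in((438,305),(433,430)): print('post inner',atz('top',t(*p),98).round(1))
for p in((470,310),(466,430)): print('post outer',atz('top',t(*p),98).round(1))
for p in((525,325),(524,430)): print('post outer bot',atz('top',t(*p),8).round(1))
```

```text
cell [516.5 115.   84.5]
cell [475.4 115.7  84.5]
post inner [512.  107.5  98. ]
post inner [477.3 108.4  98. ]
post outer [510.4  98.4  98. ]
post outer [477.   99.2  98. ]
post outer bot [510.7  99.7   8. ]
post outer bot [478.2  99.8   8. ]
```

>>> {"name": "send_rows", "arguments": {
  "rows": [
    [[-0.8,0,5],0,36],
    [[0,0,10],0,36],
    [[0,0,12],0,36],
    [[0,0,12],0,36],
    [[0,0,10],0,36],
    [[0,0,6],0,36],
    [[0,0,3],0,36],
    [[0,0,0],0,36]
  ]
}}

```text
clock: 18.97
ee_pos: [494.4, 144.8, 75.7]
ee_rot: [-2.247, -2.195, 0.002]
force: [-0.1, -1.5, -2.0]
gripper_width: 41.7
```

>>> {"name": "send_rows", "arguments": {
  "rows": [
    [[0,0,1],0,36],
    [[0,0,0],0,36],
    [[0,0,0],0,36]
  ]
}}

```text
clock: 19.22
ee_pos: [495.6, 145.0, 76.1]
ee_rot: [2.247, 2.195, 0.002]
force: [-0.7, -0.2, -2.2]
gripper_width: 41.8
```

```bash
python3 go.py 495 144.9 57.7 -1.4
python3 - <<'E'
from h import *
im,d=read_camera('top');cv2.imwrite('pics/t11.png',cv2.resize(im[250:350,150:270],None,fx=6,fy=6,interpolation=cv2.INTER_CUBIC))
E
```

```text
t 19.22 pos [495.6 145.   76.1] psi -1.34 tilt [ 0.001  0.    -1.   ] q [ 0.16  0.36 -0.36  0.84  0.    1.76] F [-0.7 -0.2 -2.2] w 41.8
tool shift [-0.1 -0.6 18.4] spin 0.06
```

View pics/t11.png

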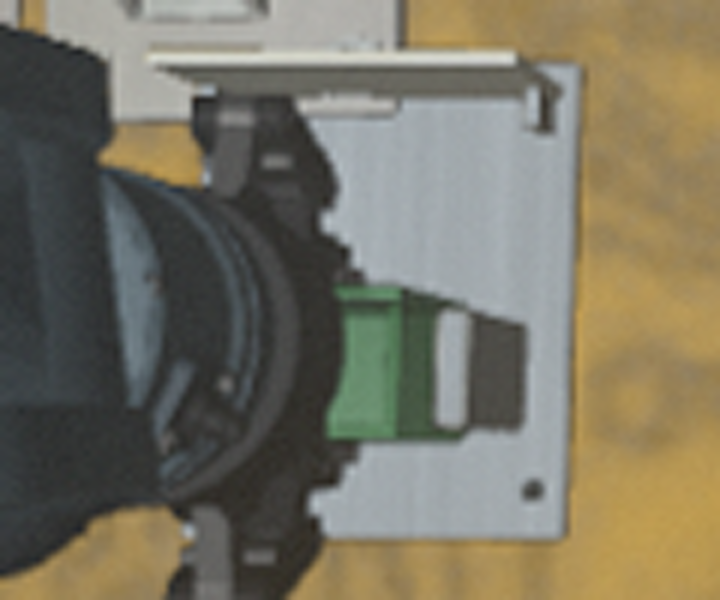

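Cell sits between the posts, no side force, bottom about 18 mm above the floor. Continuing down softly.

>>> {"name": "send_rows", "arguments": {
  "rows": [
    [[0,0,3],0,36],
    [[0,0,4],0,36],
    [[0,0,4],0,36],
    [[0,0,2],0,36],
    [[0,0,1],0,36],
    [[0,0,0],0,36],
    [[0,0,0],0,36]
  ]
}}

```text
clock: 19.85
ee_pos: [494.9, 144.9, 61.4]
ee_rot: [-2.247, -2.195, 0.0]
force: [0.7, 1.3, -0.9]
gripper_width: 42.3
```

>>> {"name": "send_rows", "arguments": {
  "rows": [
    [[0,0,1],0,36],
    [[0,0,0.5],0,36],
    [[0,0,0],0,36],
    [[0,0,0],0,36]
  ]
}}

```text
clock: 20.18
ee_pos: [495.0, 144.9, 60.1]
ee_rot: [2.247, 2.195, 0.0]
force: [0.0, -0.7, -0.9]
gripper_width: 41.8
```

>>> {"name": "send_rows", "arguments": {
  "rows": [
    [[0,0,0.5],0,36],
    [[0,0,0.5],0,36],
    [[0,0,0.5],0,36],
    [[0,0,0],0,36]
  ]
}}

```text
clock: 20.52
ee_pos: [494.9, 144.8, 58.4]
ee_rot: [-2.247, -2.195, 0.0]
force: [-0.6, -0.2, -2.8]
gripper_width: 41.5
```

>>> {"name": "send_rows", "arguments": {
  "rows": [
    [[0,0,0.5],0,36],
    [[0,0,0.3],0,36],
    [[0,0,0],0,36]
  ]
}}

```text
clock: 20.77
ee_pos: [495.0, 144.9, 57.7]
ee_rot: [2.247, 2.195, 0.0]
force: [-0.3, 0.3, -0.9]
gripper_width: 42.0
```

>>> {"name": "send_rows", "arguments": {
  "rows": [
    [[0,0,0.5],0,36],
    [[0,0,0.3],0,36],
    [[0,0,0],0,36]
  ]
}}

```text
clock: 21.02
ee_pos: [495.0, 144.9, 57.7]
ee_rot: [2.247, 2.195, 0.001]
force: [-3.3, -0.3, 4.5]
gripper_width: 41.6
```

>>> {"name": "send_rows", "arguments": {
  "rows": [
    [[0,0,0],0,46],
    [[0,0,0],0,52],
    [[0,0,0],0,60],
    [[0,0,0],0,66],
    [[0,0,0],0,70],
    [[0,0,0],0,70],
    [[0,0,0],0,70]
  ]
}}

```text
clock: 21.6
ee_pos: [495.0, 144.8, 56.8]
ee_rot: [-2.247, -2.195, -0.0]
force: [0.2, -0.0, 0.6]
gripper_width: 70.0
```

>>> {"name": "send_rows", "arguments": {
  "rows": [
    [[0,0,-3],0,70],
    [[0,0,-8],0,70],
    [[0,0,-15],0,70],
    [[0,0,-20],0,70],
    [[0,0,-25],0,70],
    [[0,0,-25],0,70],
    [[0,0,-20],0,70],
    [[0,0,-10],0,70]
  ]
}}

```text
clock: 22.27
ee_pos: [496.6, 145.1, 186.6]
ee_rot: [2.245, 2.193, 0.007]
force: [0.8, 0.2, 0.4]
gripper_width: 70.3
```

>>> {"name": "send_rows", "arguments": {
  "rows": [
    [[-20,0,0],0,70],
    [[-30,0,0],0,70],
    [[-35,0,0],0,70],
    [[-35,0,0],0,70],
    [[-35,0,0],0,70],
    [[-35,0,0],0,70],
    [[-25,0,0],0,70],
    [[0,0,0],0,70]
  ]
}}

```text
clock: 22.93
ee_pos: [489.9, -74.3, 182.8]
ee_rot: [2.252, 2.188, -0.002]
force: [1.2, -0.2, -0.4]
gripper_width: 70.1
```

```bash
python3 go.py 495 144.9 57.7 -1.4
python3 - <<'E'
from h import *
im,d=read_camera('top');cv2.imwrite('pics/t12f.png',im);cv2.imwrite('pics/t12.png',cv2.resize(im[255:345,165:255],None,fx=6.5,fy=6.5,interpolation=cv2.INTER_CUBIC))
im,d=read_camera('side');cv2.imwrite('pics/s12.png',cv2.resize(im[150:250,240:340],None,fx=6,fy=6,interpolation=cv2.INTER_CUBIC))
E
```

```text
t 22.93 pos [489.9 -74.3 182.8] psi -1.67 tilt [ 0.    -0.002 -1.   ] q [-0.28  0.24 -0.24  1.09 -0.    1.32] F [ 1.2 -0.2 -0.4] w 70.1
tool shift [219.5  -1.3 124.7] spin -0.27
```

View pics/t12.png

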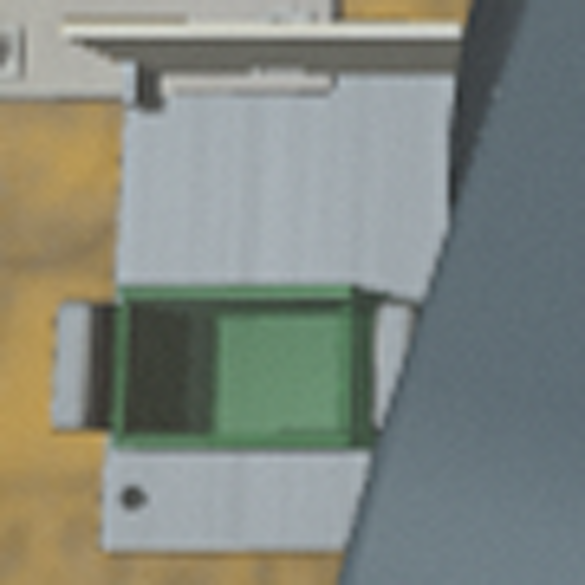

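View pics/s12.png

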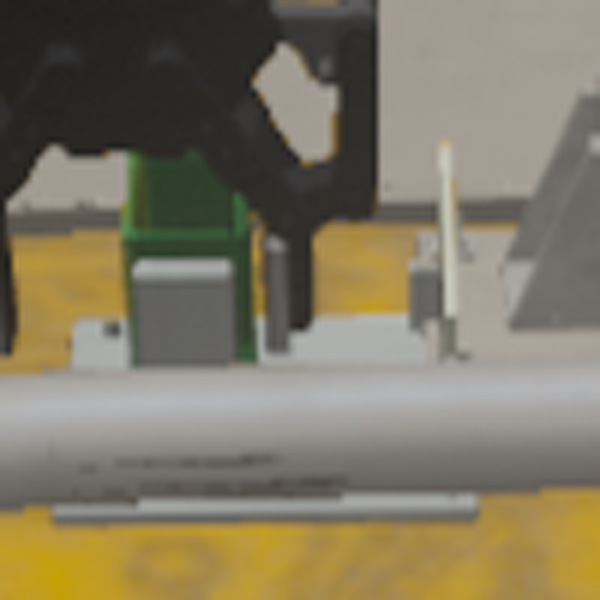

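Run:
```python
from fit import *
t=lambda *p:un(p,6.5,(165,255))
X,Y=21,31
fit('cell',[('top',t(121,286),(X,Y,104)),('top',t(356,286),(X,-Y,104)),('top',t(351,447),(-X,-Y,104)),('top',t(113,446),(-X,Y,104))],[495,145,0])
fit('posts',[('top',t(58,302),(17,47,98)),('top',t(91,303),(17,36,98)),('top',t(86,430),(-17,36,98)),('top',t(52,430),(-17,47,98)),('top',t(376,304),(17,-36,98)),('top',t(374,430),(-17,-36,98))],[495,145,0])
im,d=read_camera('side');read_camera('top')
for n in('side','top'):
  for l in('cell_center','stand_floor','tape','pliers','ball_valve'):
    for x in spot_point(n,l)[:1]: print(n,l,round(x['score'],2),atz(n,x['position'],{'cell_center':56,'stand_floor':8}.get(l,0)).round(1))
```

```text
cell top [495.2 142.5] yaw deg -1.51 rms px 0.31 [-0.2, -0.3, 0.4, -0.3, 0.2, 0.2, -0.3, 0.4]
cell both [495.2 142.5] yaw deg -1.51 rms px 0.31 [-0.2, -0.3, 0.4, -0.3, 0.2, 0.2, -0.3, 0.4]
posts top [495.4 144.5] yaw deg -1.48 rms px 0.57 [-0.2, -0.2, 1.2, -0.4, 0.9, 0.4, -0.4, 0.4, -0.2, -0.6, -0.7, 0.4]
posts both [495.4 144.5] yaw deg -1.48 rms px 0.57 [-0.2, -0.2, 1.2, -0.4, 0.9, 0.4, -0.4, 0.4, -0.2, -0.6, -0.7, 0.4]
side cell_center 0.69 [495.2 146.9  56. ]
side stand_floor 0.92 [490.9 153.2   8. ]
side tape 0.57 [703.5  42.2   0. ]
side pliers 0.84 [ 705.5 -101.6    0. ]
side ball_valve 0.59 [ 723.6 -264.7    0. ]
top cell_center 0.84 [494.2 146.9  56. ]
top stand_floor 0.93 [502.9 146.6   8. ]
top tape 0.61 [706.1  38.3   0. ]
top pliers 0.63 [ 705.8 -110.5    0. ]
top ball_valve 0.58 [ 718.4 -269.     0. ]
```

>>> {"name": "send_rows", "arguments": {
  "rows": [
    [[0,0,0],0,70],
    [[0,0,0],0,70],
    [[0,0,0],0,70]
  ]
}}

```text
clock: 23.88
ee_pos: [489.9, -70.1, 182.9]
ee_rot: [-2.247, -2.195, -0.0]
force: [0.4, 0.5, 0.6]
gripper_width: 70.0
```

Run:
```python
from bench import *
print(ticket.finish_job())
```

```text
the job is handed in; nothing more can be done
None
```

The glass cell is on the viewing stand, upright between the posts and let go of. I handed the job in at about 24 s; no verdict was reported.

**What I did:** I took the cell from the rack by its narrow ends at 20 N and stood it on the mat. After letting go I turned the gripper a quarter turn and took the cell again across its broad sides. I then lowered it between the posts until the floor touched softly; the wrist force read about 4.5 N, as it had on the mat. Then I let go and backed the arm away clear.

**Last checks:**
- **Position:** the top picture puts the cell about 0.2 mm from the stand's middle front to back and 2 mm to the side. Its yaw matches the stand's to within 0.1°.
- **Disagreement in side position:** estimates of the cell's y ranged from 142.5 mm (top picture) to 146.9 mm (the networks), with 144.8 mm from the arm. The posts themselves measured 144.5 to 146.3 mm. Even the worst of these pairings stays within the 10 mm limit.
- **Stand centre from the networks:** they put it 4 to 8 mm off front to back (and 7 mm to the side in the side view) from my fit to the post edges. I relied on the post edges.
- **Tools behind:** tape, pliers and ball valve were found within about 5 mm of where the same camera had placed them at the start. The top camera had not found the tape or the valve at the start, so only the side view compares those two.

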